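# Clamp the pine blocks in the crank clamp

## Robot

A 6-joint arm with a two-finger parallel gripper is mounted at the origin on a cart in front of the work surface, level with it; the furniture and walls round the work are solid. World frame = base frame: x ahead of the robot, y to its left, z up, the work surface at z = 0. Lengths are in m, angles in rad, forces in N, time in s.
With the tool pointing down it reaches from about 0.35 to 0.925 m from the base axis. Payload 6.4 kg.
Tool frame: the origin (TCP) lies at the very end of the fingers, on their centre line; the grasp point (between the pads) lies grip_depth behind it (grip_depth is the distance from the TCP to the grasp point, in m); z points along the fingers, y is the line along which they close (so a half turn about z gives the same grasp; the last joint's range is limited). The gripper opens to 85 mm and grips with 20 to 120 N. Pads are 22 mm wide; open, the fingers measure 114 mm over their backs; the gripper's body (76 mm by 85 mm) begins 54 mm behind the grasp point. The pads swing forward as they close: fully open they stand 13 mm farther back than shut.
Start: joints at [1.112, 0.245, 1.558, -0, 1.339, -0.174], TCP at [0.183, 0.624, 0.231] pointing down, gripper open.
Joint ranges: [-3.13, 3.13], [-1.02, 2.26], [0.13, 2.54], [-0.95, 4.09], [0.21, 2.88], [-2.74, 2.74]. Speed limits (rad/s): [2.57, 2.57, 3.14, 3.14, 3.14, 3.14].

## Interface

Orientations are given as a 3x3 rotation matrix whose columns are the frame's x, y, z axes.
In Python, from cell import * gives the robot as it stands.
- The arm moves only by the shell command python3 -m pendant 'ROWS' [FORCE]. ROWS is JSON, a list of rows, each a list of 7 numbers: the turn, a rotation vector about the tool's x, y, z in degrees, then the shift along the tool's x, y, z in mm, then the closure, from -1 (fully open) to 1 (shut). In form: [[wx, wy, wz, dx, dy, dz, grip], ...]. A call has 1 to 8 rows; each row shifts and turns the commanded pose from where the row before left it, along the tool's axes as they then stand; what a row does not reach is not made up. A row lasts 1/12 s, in which the tool goes at most 41.7 mm and 7.16 degrees, less where a joint would pass 70% of its speed; a pose out of reach is approached as far as the arm can. A call with a gripper value outside its range is refused whole. The fingers move at their own pace and stop on an object; FORCE is the grip in N (left out, the last holds). Time passes only in rows, so rows that do not move let the fingers close. It gives the time, the measured TCP pose, the force, the opening and the grip force at its end, in the units of the state.
- state(): the state, without advancing time (a new reading comes with each control period).
- capture(name): name is "scene" or "top" or "wrist"; returns a dict with "image" (384x512x3 uint8, red, green, blue), "mtx" (3x3 intrinsics, pixels), "k1" (the pictures are not rectified: a ray, as slopes to the right and down, at radius r is drawn at 1 + k1 r^2 times it, then the intrinsics apply), "view" (4x4, takes a point from world to camera coordinates); the wrist camera has in their place "T_tool_cam" (4x4, takes a point from camera to tool coordinates, whose origin is the TCP and whose axes are the flange's). Camera axes: x right, y down, z forward; pixel columns grow to the right and rows downward; lengths in m; the calibration is good to about 2 mm. A picture is of the moment at which its call begins: read the wrist's pose just before it. There is no depth.
- close_job(): hands the job in; it is judged then, once.
The state is a dict: "clock": time; "q": joint angles; "dq": joint speeds; "joint_torque": joint torques, N m; "position": TCP position; "eef_rot": TCP orientation; "wrist_force": force on the tool from outside, world axes, zero at the start; "wrist_torque": the same for the moment, N m; "finger_gap": finger opening in m; "finger_force": force on a finger pad.
Only numpy, scipy, OpenCV 4.12 (cv2) and the standard library are available. Lean on these libraries where they do the work, as an engineer would, in place of code of your own. Each camera call takes 0.05 s, during which the arm holds its last target. There are 200 camera calls.

## Task

Pull open the drawer of the little chest, take out all the pine blocks that are in it and set them down in one straight row on the bed of the green clamp, between the jaws. Then fold the crank's handle upright and only then wind the crank with it until the red jaw holds the row tight against the fixed jaw. Push the drawer fully shut again and leave the other things on the bench alone.

Things in the scene. Friction and masses are not known exactly. Their poses are not given: they have to be found in the camera images.
- chest: low wooden chest with one drawer, 220 (x) x 290 (y) x 78 high, standing on the bench and fixed; origin at the centre of its underside, its front faces its own -x. All its blocks are in the drawer
- chest_drawer0 (a joint): drawer travel in m: 0 = fully home, to 0.15 = out along the chest's own -x; light friction (about 1 N), stays where left. Inside 175 long (x) x 248 wide (y); floor 22 mm above the bench, tops of its 6 mm walls 56 mm; shut, its inner front wall is 89 mm before the chest's centre
- chest_drawer0_handle (a point): middle of the drawer's bar handle, a level dark steel bar along the chest's y, 11 mm thick and 120 long, 35 mm out from the drawer front (24 mm clear behind it on posts 51 mm either side) and 43 mm above the bench; 35 mm below the chest's top
- clamp: green block clamp fixed on the bench; origin: underside of its bed, own y along the bed. Bed 84 wide (x), 18 thick, y = -180 to +150 mm; fixed jaw on it from y = +124 (face) to +150, 70 wide, top 70 mm above the bench. Gear housing 68 x 68 x 64 high at x = -135, y = +40 mm; the crank's vertical axis is there, its arm a bar 14 wide (26 at the clevis), top 84 mm above the bench
- fixed_face (a point): middle of the fixed jaw's steel face, 22 mm above the bed; the face looks along the clamp's -y
- jaw (a joint): travel in m of the red moving jaw (70 wide, 50 high, 28 thick) towards the fixed jaw, along the clamp's +y: at 0 the clear gap between the jaws is about 225 mm, at 0.15 it is 75 mm. Driven by the crank, 8 mm of travel per radian; cannot be pushed by hand
- crank (a joint): crank angle in rad about the vertical axis, 0 to 18.8; grows counter-clockwise seen from above, and that closes the jaw (clockwise opens it). Turns with about 0.2 N m of friction, 0.3 to 0.4 when turned briskly, and holds what it has clamped
- handle_pivot (a point): middle of the level hinge pin that joins the folding handle to the end of the crank arm, 55 mm from the crank's axis, 98 mm above the bench; the hinge pin lies square to the arm
- handle (a joint): folding angle in rad: 0 = folded flat, lying back along the arm over the hub; 1.57 = standing upright against its stop. Stiff hinge (0.06 N m): stays where it is left
- handle_end (a point): free end of the handle, 82 mm from the hinge pin, on its axis. The handle's black grip is 18 mm in diameter, from 12 to 82 mm from the pin, and spins freely about its own axis, so that a hand may keep its direction while it cranks
- block_1: pine block 45 (own x) x 60 (own y) x 40 mm (own z), 35 to 75 g; origin at the centre of its underside as it lies in the drawer. May be absent; the blocks are alike
- block_1_mid (a point): centre of block_1
- block_2: pine block 45 (own x) x 60 (own y) x 40 mm (own z), 35 to 75 g; origin at the centre of its underside as it lies in the drawer. May be absent; the blocks are alike
- block_2_mid (a point): centre of block_2
- block_3: pine block 45 (own x) x 60 (own y) x 40 mm (own z), 35 to 75 g; origin at the centre of its underside as it lies in the drawer. May be absent; the blocks are alike
- block_3_mid (a point): centre of block_3
- block_4: pine block 45 (own x) x 60 (own y) x 40 mm (own z), 35 to 75 g; origin at the centre of its underside as it lies in the drawer. May be absent; the blocks are alike
- block_4_mid (a point): centre of block_4
- sanding_block: bystander, leave it alone: cork sanding block 62 x 110 x 36 mm; origin at the centre of its underside
- screwdriver: bystander, leave it alone: red-handled screwdriver 190 long mm; origin at the centre of its underside

How it is judged:
On the way, in this order (a step that is already met when the one before it is completed fails the run):
1. the crank's handle is folded upright (past 1.3 rad) while the jaw has not yet been wound in (travel under 30 mm) (value of joint handle above 1.3 rad and value of joint jaw below 0.03 m), for 0.2 s.
2. all blocks lie in a row on the bed and the jaw presses on them (over 3 N), the handle still upright (x of block_1_mid in the frame of clamp between -0.02 and 0.02 m and y of block_1_mid in the frame of clamp between -0.09 and 0.115 m and z of block_1_mid in the frame of clamp between 0.034 and 0.053 m and x of block_2_mid in the frame of clamp between -0.02 and 0.02 m and y of block_2_mid in the frame of clamp between -0.09 and 0.115 m and z of block_2_mid in the frame of clamp between 0.034 and 0.053 m and x of block_3_mid in the frame of clamp between -0.02 and 0.02 m and y of block_3_mid in the frame of clamp between -0.09 and 0.115 m and z of block_3_mid in the frame of clamp between 0.034 and 0.053 m and x of block_4_mid in the frame of clamp between -0.02 and 0.02 m and y of block_4_mid in the frame of clamp between -0.09 and 0.115 m and z of block_4_mid in the frame of clamp between 0.034 and 0.053 m and contact force between jaw and anything else above 3 N and value of joint handle above 1.2 rad), for 0.2 s.
At the end, for the whole second after the job is handed in: Every block present rests on the bed between the jaws, its centre within 20 mm of the bed's centre line; the jaw presses on the row with more than 3 N and is at rest; the drawer is shut to within 10 mm (x of block_1_mid in the frame of clamp between -0.02 and 0.02 m and y of block_1_mid in the frame of clamp between -0.09 and 0.115 m and z of block_1_mid in the frame of clamp between 0.034 and 0.053 m and x of block_2_mid in the frame of clamp between -0.02 and 0.02 m and y of block_2_mid in the frame of clamp between -0.09 and 0.115 m and z of block_2_mid in the frame of clamp between 0.034 and 0.053 m and x of block_3_mid in the frame of clamp between -0.02 and 0.02 m and y of block_3_mid in the frame of clamp between -0.09 and 0.115 m and z of block_3_mid in the frame of clamp between 0.034 and 0.053 m and x of block_4_mid in the frame of clamp between -0.02 and 0.02 m and y of block_4_mid in the frame of clamp between -0.09 and 0.115 m and z of block_4_mid in the frame of clamp between 0.034 and 0.053 m and contact force between jaw and anything else above 3 N and value of joint chest_drawer0 below 0.01 m and velocity of joint jaw between -0.003 and 0.003 m/s); the robot touches nothing.
It fails at once if the sanding block or the screwdriver is shifted by more than 40 mm (distance of any of sanding_block, screwdriver from where it was at the start of the episode above 0.04 m).
Of block_1, block_2, block_3, block_4 only 2 to 4 are there at a start; the rules pass over those that are not, and their reading is None.
At some moment in a run one of block_1, block_2, block_3, block_4 may be knocked a few centimetres aside while the robot is not near it.
Once in a run the grip may slacken for a moment while it holds something.
It also fails if it takes over 210 s, if anything falls off the work surface, if the arm or the gripper's body presses on something with over 40 N, if the wrist force passes 120 N, or if a joint passes its speed limit or range.

## Working session

There is one attempt and no reset: what is moved stays moved. The work goes in short steps, Python scripts to look and compute and a shell command to move; the robot and the scene stay as the last step left them, time stands still between calls to the robot, and variables do not carry over. Pictures are saved under pics/ and viewed, at most 14 in all, crops included, and the job is handed in when it is done.

```bash
ls; mkdir -p pics
cat > h.py <<'E'
from cell import *
import numpy as np, cv2
def save(c,n): cv2.imwrite('pics/'+n,c['image'][:,:,::-1])
def ray(c,uv):
    K=c['mtx'];d=np.array([(uv[0]-K[0,2])/K[0,0],(uv[1]-K[1,2])/K[1,1]])
    s=d.copy()
    for _ in range(20): s=d/(1+c['k1']*(s@s))
    r=np.array([s[0],s[1],1.])
    if 'view' in c: M=np.linalg.inv(c['view'])
    else:
        T=np.eye(4);T[:3,:3]=c['R'];T[:3,3]=c['p'];M=T@c['T_tool_cam']
    return M[:3,3],M[:3,:3]@r
def plane(c,uv,z):
    o,d=ray(c,uv);return o+d*(z-o[2])/d[2]
def proj(c,P):
    v=c['view']
    p=v[:3,:3]@P+v[:3,3];s=p[:2]/p[2];s=s*(1+c['k1']*(s@s));return c['mtx'][:2,:2]@s+c['mtx'][:2,2]
def cap(n):
    s=state();c=capture(n)
    c['p']=np.array(s['position']);c['R']=np.array(s['eef_rot']);return c
def tri(c1,u1,c2,u2):
    o,d=ray(c1,u1);p,e=ray(c2,u2)
    t=np.linalg.lstsq(np.array([d,-e]).T,p-o,rcond=None)[0]
    return (o+d*t[0]+p+e*t[1])/2, np.linalg.norm(o+d*t[0]-p-e*t[1])
E
python3 - <<'E'
from h import *
s=state();print({k:np.round(v,3).tolist() for k,v in s.items()})
print(grip_depth if 'grip_depth' in globals() else '')
for n in('scene','top','wrist'):
    c=cap(n);save(c,n+'0.png');print(n,c['mtx'].tolist(),c['k1'],np.round(c.get('view',c.get('T_tool_cam')),3).tolist())
E
```

```text
pics
{'clock': 0.0, 'q': [1.112, 0.246, 1.559, -0.0, 1.339, -0.174], 'dq': [-0.0, -0.0, 0.002, 0.001, -0.001, 0.001], 'joint_torque': [-0.001, -42.95, -32.613, -0.0, 0.005, -0.0], 'position': [0.182, 0.623, 0.23], 'eef_rot': [[-0.96, 0.281, -0.001], [0.281, 0.96, -0.002], [0.0, -0.002, -1.0]], 'wrist_force': [-0.76, -0.217, -0.81], 'wrist_torque': [0.004, -0.006, 0.084], 'finger_force': 0.0, 'finger_gap': 0.085}
0.0187
scene [[351.97531495792236, 0.0, 260.64014443316495], [0.0, 351.97531495792236, 189.96114487926565], [0.0, 0.0, 1.0]] -0.08601920973900488 [[0.482, -0.876, 0.026, -0.504], [-0.427, -0.26, -0.866, 0.233], [0.765, 0.406, -0.499, 0.899], [0.0, 0.0, 0.0, 1.0]]
top [[404.5910348960289, 0.0, 254.8406340207361], [0.0, 404.5910348960289, 187.7939307042494], [0.0, 0.0, 1.0]] -0.11931970890958261 [[0.019, -1.0, 0.013, -0.301], [-0.987, -0.021, -0.157, 0.56], [0.157, -0.01, -0.988, 1.218], [0.0, 0.0, 0.0, 1.0]]
wrist [[293.56167308804845, 0.0, 252.1140271850732], [0.0, 293.56167308804845, 194.94909342604478], [0.0, 0.0, 1.0]] -0.00820892029686261 [[0.001, -0.949, -0.314, 0.081], [1.0, 0.001, 0.001, -0.0], [-0.001, -0.314, 0.949, -0.144], [0.0, 0.0, 0.0, 1.0]]
```

View pics/top0.png

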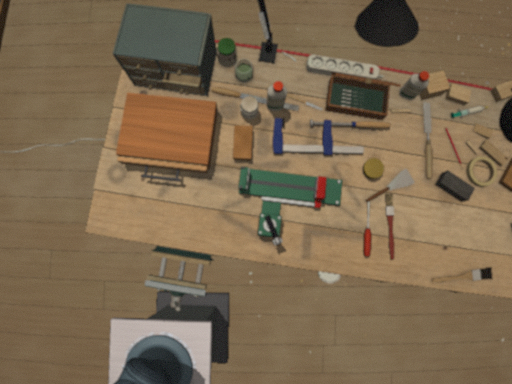

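View pics/scene0.png

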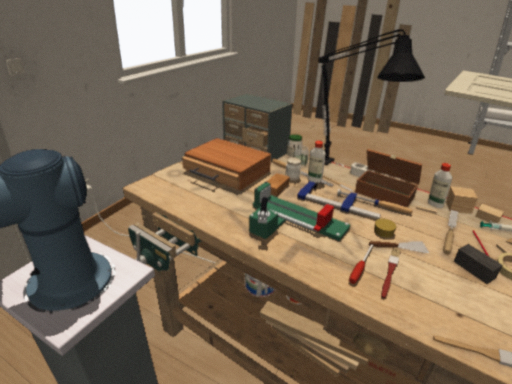

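The top view shows the chest (120–218, 95–170) with its handle at about (163,180), and the clamp bed from (240,180) to (340,192) with the red jaw at (320,190). The crank is near (272,230), the sanding block at (243,142) and the red screwdriver at (367,235). The scene view agrees with this.

Run:
```python
import cv2
a=cv2.imread('pics/top0.png');cv2.imwrite('pics/t1.png',cv2.resize(a[90:260,105:355],(800,544),interpolation=cv2.INTER_CUBIC))
a=cv2.imread('pics/scene0.png');cv2.imwrite('pics/s1.png',cv2.resize(a[130:250,170:360],(800,505),interpolation=cv2.INTER_CUBIC))
```

```text
(no output)
```

View pics/t1.png

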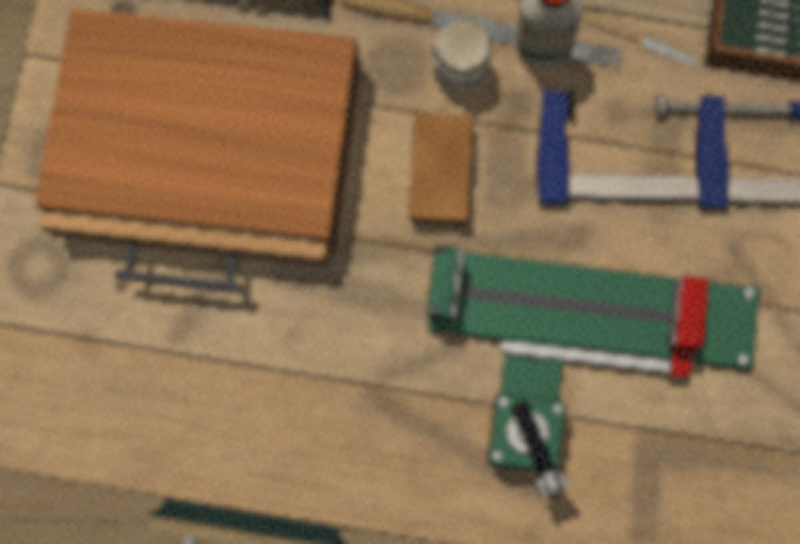

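View pics/s1.png

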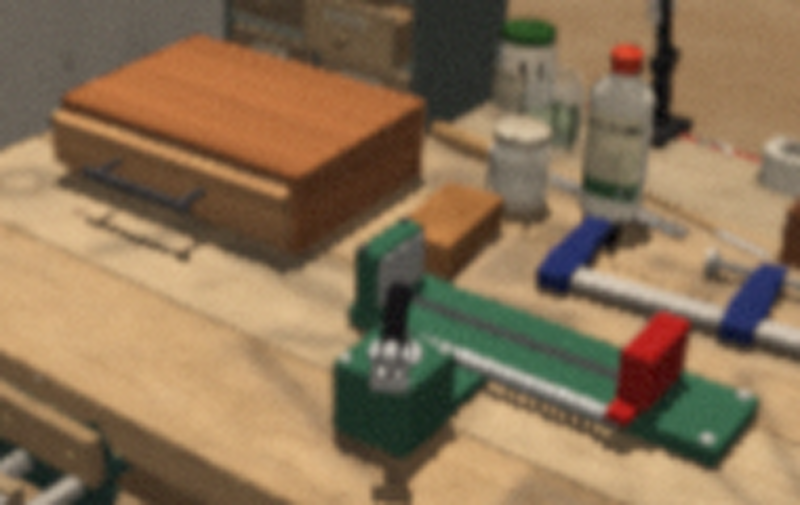

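Run:
```python
from h import *
t=cap('top');s=cap('scene')
T=lambda x,y:(105+x/3.2,90+y/3.2)
S=lambda x,y:(170+x/4.21,130+y/4.21)
def P(n,xy,z):print(n,np.round(plane(t,T(*xy),z),4)[:2])
for n,xy,z in [('cBL',(72,10),.078),('cBR',(356,38),.078),('cFL',(40,207),.078),('cFR',(332,238),.078),
('hL',(120,275),.043),('hR',(252,290),.043),('bedR1',(758,288),.018),('bedR2',(752,370),.018),
('jaw tl',(437,247),.07),('jaw tr',(465,251),.07),('jaw bl',(431,328),.07),('jaw br',(460,333),.07),
('hub',(527,433),.078),('pivot',(550,483),.098),('hend',(521,405),.098),('screw',(750,292),.018),('screw2',(743,358),.018),('sand',(443,112),.036),
('red tl',(680,278),.068),('red bl',(672,348),.068),('red tr',(708,280),.068)]:P(n,xy,z)
hs=cv2.cvtColor(t['image'],cv2.COLOR_RGB2HSV)
m=((hs[...,0]>65)&(hs[...,0]<85)&(hs[...,1]>90)).astype(np.uint8);m[:160]=0;m[250:]=0;m[:,:230]=0
cs=max(cv2.findContours(m,0,2)[0],key=cv2.contourArea);print(cv2.contourArea(cs))
print('tri pivot',tri(t,T(550,483),s,S(390,378)),'BR',tri(t,T(356,38),s,S(424,105)),'FR',tri(t,T(332,238),s,S(297,180)), 'bed', tri(t,T(752,370),s,S(713,462)))
```

```text
cBL [0.86  0.125]
cBR [ 0.8338 -0.1623]
cFL [0.6563 0.1403]
cFR [ 0.6308 -0.1467]
hL [0.5969 0.0661]
hR [ 0.5846 -0.0661]
bedR1 [ 0.6019 -0.5711]
bedR2 [ 0.5185 -0.5638]
jaw tl [ 0.6258 -0.2476]
jaw tr [ 0.6224 -0.2747]
jaw bl [ 0.5466 -0.2438]
jaw br [ 0.5424 -0.2716]
hub [ 0.4477 -0.3365]
pivot [ 0.4008 -0.3574]
hend [ 0.4722 -0.3296]
screw [ 0.5976 -0.5629]
screw2 [ 0.5304 -0.5549]
sand [ 0.7726 -0.2493]
red tl [ 0.6008 -0.4833]
red bl [ 0.5323 -0.4752]
red tr [ 0.5995 -0.5106]
501.5
tri pivot (array([ 0.40150358, -0.35891591,  0.07887773]), np.float64(0.0006315161331274565)) BR (array([ 0.83641101, -0.16124571,  0.07078305]), np.float64(0.0007708044937866749)) FR (array([ 0.63063124, -0.14488768,  0.07446884]), np.float64(0.0033862708934857973)) bed (array([ 0.5190555 , -0.56472337,  0.00827493]), np.float64(0.002729586041310646))
```

The crops give handle ends (120,275)/(252,290), bed corners (758,288)/(752,370), hub (527,433) and hinge (550,483). Both fixtures are yawed about -5°, and the hub and bed agree with the given sizes. I'll move above the drawer handle.

```bash
cat > to.py <<'E'
import sys
from h import *
# usage: to.py x y z yaw(of tool y, deg)
x,y,z,w=map(float,sys.argv[1:5]);s=state();R=np.array(s['eef_rot']);p=np.array(s['position'])
a=np.radians(w);Y=np.array([np.cos(a),np.sin(a),0]);Z=np.array([0,0,-1.]);G=np.column_stack([np.cross(Y,Z),Y,Z])
rv=cv2.Rodrigues(R.T@G)[0].ravel()
print('pos',p.round(4),'turn',np.degrees(rv).round(2),'then shift',(G.T@(np.array([x,y,z])-p)*1000).round(1),'t',round(s['clock'],1),'q',np.round(s['q'],2),'gap',round(s['finger_gap'],4))
E
r="[0,0,7.15,0,0,0,-1]"
python3 -m pendant '[[0,0,7.15,0,0,0,-1],[0,0,7.15,0,0,0,-1],[0,0,7.15,0,0,0,-1],[0,0,7.15,0,0,0,-1],[0,0,7.15,0,0,0,-1],[0,0,7.15,0,0,0,-1],[0,0,7.15,0,0,0,-1]]' 30
python3 -m pendant '[[0,0,7.15,0,0,0,-1],[0,0,7.15,0,0,0,-1],[0,0,7.15,0,0,0,-1],[0,0,7.15,-29,23,4,-1],[0,0,0,-29,23,4,-1],[0,0,0,-29,23,4,-1],[0,0,0,-29,23,4,-1],[0,0,0,-29,23,4,-1]]'
python3 -m pendant '[[0,0,0,-29,23,4,-1],[0,0,0,-29,23,4,-1],[0,0,0,-29,23,4,-1],[0,0,0,-29,23,4,-1],[0,0,0,-29,23,4,-1],[0,0,0,-29,23,4,-1],[0,0,0,-29,23,4,-1],[0,0,0,-29,23,4,-1]]'
python3 to.py .59 0 .15 -5
```

```text
clock: 0.83
position: [0.1826, 0.6237, 0.2311]
eef_rot: [[-0.395, 0.919, -0.0], [0.919, 0.395, -0.0], [-0.0, -0.0, -1.0]]
wrist_force: [0.1, 0.4, -0.0]
finger_gap: 0.0857
finger_force: 0.0
clock: 1.5
position: [0.2888, 0.4707, 0.211]
eef_rot: [[0.086, 0.996, 0.0], [0.996, -0.086, -0.0], [-0.0, 0.0, -1.0]]
wrist_force: [0.7, 0.5, -0.7]
finger_gap: 0.0856
finger_force: 0.0
clock: 2.17
position: [0.4522, 0.2235, 0.1793]
eef_rot: [[0.087, 0.996, 0.0], [0.996, -0.087, 0.0], [0.0, 0.0, -1.0]]
wrist_force: [0.6, 0.3, -0.0]
finger_gap: 0.0853
finger_force: 0.0
pos [0.4522 0.2235 0.1793] turn [ 0.03 -0.01  0.03] then shift [-210.6  156.8   29.3] t 2.2 q [ 0.23 -0.05  1.97  0.    1.22  0.32] gap 0.0853
```

```bash
python3 -m pendant '[[0,0,0,-30,23,4,-0.3],[0,0,0,-30,23,4,-0.3],[0,0,0,-30,23,4,-0.3],[0,0,0,-30,22,4,-0.3],[0,0,0,-30,22,4,-0.3],[0,0,0,-30,22,4,-0.3],[0,0,0,-30,22,4,-0.3],[0,0,0,0,0,0,-0.3]]'
python3 - <<'E'
from h import *
c=cap('wrist');save(c,'w1.png');np.savez('w1.npz',**c)
E
python3 to.py .59 0 .15 -5
```

```text
clock: 2.83
position: [0.5921, -0.003, 0.1509]
eef_rot: [[0.092, 0.996, 0.001], [0.996, -0.092, -0.002], [-0.002, 0.001, -1.0]]
wrist_force: [-0.3, 0.7, -0.3]
finger_gap: 0.0554
finger_force: 0.0
pos [ 5.908e-01 -5.000e-04  1.508e-01] turn [-0.02  0.01 -0.21] then shift [ 0.4 -0.8  0.8] t 2.9 q [-0.19  0.19  1.77 -0.    1.18 -0.1 ] gap 0.0556
```

View pics/w1.png

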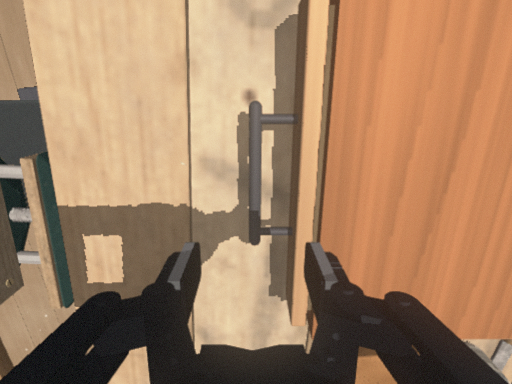

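The handle bar shows clearly from (255,105) to (255,240), and the drawer front edge is at column 300.

Run:
```python
from h import *
c={k:v for k,v in np.load('w1.npz').items()};c['k1']=float(c['k1'])
for u in [(255,105),(255,240),(295,118),(290,230)]:print(plane(c,u,.043).round(4))
print(plane(c,(335,20),.078),plane(c,(320,250),.078))
```

```text
[0.6008 0.0715 0.043 ]
[ 0.59   -0.0508  0.043 ]
[0.633  0.0582 0.043 ]
[ 0.6237 -0.0434  0.043 ]
[0.65699933 0.12048442 0.078     ] [ 0.64412019 -0.0470492   0.078     ]
```

```bash
python3 -m pendant '[[0,0,0,5,1.5,20,0.48],[0,0,0,5.8,1.6,20,0.48],[0,0,0,0,0,20,0.48],[0,0,0,0,0,5,0.48],[0,0,0,0,0,0,0.48],[0,0,0,0,0,0,0.48]]' 40
python3 to.py .595 .010 .024 -5
```

```text
clock: 3.38
position: [0.5939, 0.0133, 0.0869]
eef_rot: [[0.086, 0.996, 0.0], [0.996, -0.086, 0.0], [0.0, 0.0, -1.0]]
wrist_force: [0.0, 0.9, 0.0]
finger_gap: 0.022
finger_force: 0.0
pos [0.5939 0.0133 0.0869] turn [ 0.02 -0.    0.07] then shift [-3.2  1.4 62.9] t 3.4 q [-0.17  0.29  1.79  0.    1.06 -0.08] gap 0.022
```

```bash
python3 -m pendant '[[0,0,0,-3,1.4,21,0.48],[0,0,0,0,0,21,0.48],[0,0,0,0,0,20,0.48],[0,0,0,0,0,0,1],[0,0,0,0,0,0,1],[0,0,0,0,0,0,1],[0,0,0,0,0,0,1]]' 40
python3 to.py .595 .010 .024 -5
```

```text
clock: 3.97
position: [0.5928, 0.0101, 0.0226]
eef_rot: [[0.087, 0.996, -0.004], [0.996, -0.087, 0.001], [0.0, -0.004, -1.0]]
wrist_force: [0.2, -1.4, -21.5]
finger_gap: 0.0094
finger_force: 38.6
pos [0.5928 0.0101 0.0226] turn [-0.24 -0.02  0.03] then shift [ 0.1  2.2 -1.4] t 4.0 q [-0.17  0.39  1.8  -0.    0.95 -0.09] gap 0.0094
```

```bash
python3 -m pendant '[[0,0,0,0,-10,1.5,1],[0,0,0,0,-22,0.5,1],[0,0,0,0,-22,0,1],[0,0,0,0,-22,0,1],[0,0,0,0,-22,0,1],[0,0,0,0,-22,0,1],[0,0,0,0,-22,0,1],[0,0,0,0,0,0,1]]'
python3 to.py .449 .023 .024 -5
```

```text
clock: 4.63
position: [0.4507, 0.0236, 0.0225]
eef_rot: [[0.087, 0.996, -0.001], [0.996, -0.087, 0.002], [0.002, -0.001, -1.0]]
wrist_force: [-2.0, 6.2, -18.8]
finger_gap: 0.0096
finger_force: 41.8
pos [0.4507 0.0236 0.0225] turn [-0.06 -0.12 -0.  ] then shift [-0.7 -1.6 -1.5] t 4.6 q [-0.2   0.1   2.16  0.    0.88 -0.12] gap 0.0096
```

```bash
python3 -m pendant '[[0,0,0,0,0,0,0.48],[0,0,0,0,0,0,0.48],[0,0,0,0,0,0,0.48],[0,0,0,0,0,-25,0.48],[0,0,0,0,0,-35,0.48],[0,0,0,0,0,-40,-1],[0,0,0,-15,20,-40,-1],[0,0,0,-15,20,-40,-1]]'
python3 -m pendant '[[0,0,0,-15,20,-30,-1],[0,0,0,-15,20,-30,-1],[0,0,0,-15,20,-20,-1],[0,0,0,-15,10,0,-1],[0,0,0,0,0,0,-1],[0,0,0,0,0,0,-1]]'
python3 - <<'E'
from h import *
c=cap('wrist');save(c,'w2.png');np.savez('w2.npz',**c)
E
python3 to.py .449 .023 .024 -5
```

```text
clock: 5.3
position: [0.488, -0.0079, 0.1971]
eef_rot: [[0.085, 0.996, 0.004], [0.996, -0.085, -0.001], [-0.001, 0.005, -1.0]]
wrist_force: [0.9, -0.3, 0.3]
finger_gap: 0.0578
finger_force: 0.0
clock: 5.8
position: [0.552, -0.0743, 0.2744]
eef_rot: [[0.088, 0.996, 0.002], [0.996, -0.088, -0.001], [-0.001, 0.002, -1.0]]
wrist_force: [-0.3, -0.1, -1.0]
finger_gap: 0.0852
finger_force: 0.0
pos [ 0.5512 -0.0734  0.2735] turn [0.03 0.   0.01] then shift [  87.2 -110.2  249.5] t 5.8 q [-0.34 -0.01  1.76  0.    1.39 -0.25] gap 0.0855
```

View pics/w2.png

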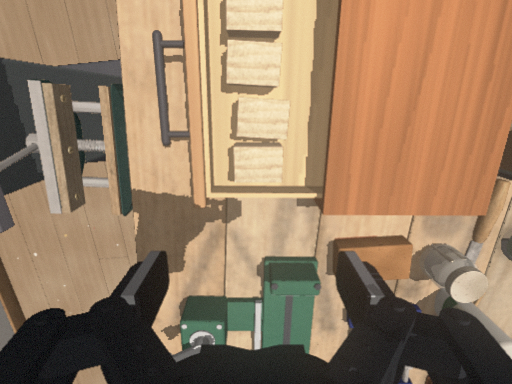

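The wrist view shows four blocks in the drawer, centred near (255,14), (254,64), (263,118) and (258,163). Their long sides lie along the drawer travel. The top block is partly cut off, so I'll segment by brightness.

Run:
```python
from h import *
c={k:v for k,v in np.load('w2.npz').items()};c['k1']=float(c['k1'])
im=c['image'][0:192,212:322].astype(float)
hs=cv2.cvtColor(c['image'],cv2.COLOR_RGB2HSV)[0:192,212:322]
for p in [(64,255),(64,215),(90,255),(118,263),(118,305),(163,300)]:print(p,c['image'][p],cv2.cvtColor(c['image'][p].reshape(1,1,3),cv2.COLOR_RGB2HSV).ravel())
cv2.imwrite('pics/w2c.png',cv2.resize(c['image'][0:200,195:345,::-1],None,fx=3,fy=3,interpolation=cv2.INTER_CUBIC))
for th in (90,100,110,120):
    m=((hs[...,1]<th)&(hs[...,2]>110)).astype(np.uint8);m=cv2.morphologyEx(m,cv2.MORPH_OPEN,np.ones((3,3)))
    for k in cv2.findContours(m,0,2)[0]:
        if cv2.contourArea(k)>600:
            r=cv2.minAreaRect(k);print(th,cv2.contourArea(k),np.array(r[0])+[212,0],r[1],r[2])
```

```text
(64, 255) [232 209 168] [ 19  70 232]
(64, 215) [232 201 151] [ 19  89 232]
(90, 255) [148 124  93] [ 17  95 148]
(118, 263) [238 219 178] [ 21  64 238]
(118, 305) [235 206 155] [ 19  87 235]
(163, 300) [232 200 149] [ 18  91 232]
90 12348.0 [260.22088623  91.07326508] (97.3834228515625, 189.57406616210938) 4.316027641296387
100 20591.0 [266.49999237  95.49998474] (108.99998474121094, 190.99996948242188) -0.0
110 20772.0 [266.5  95.5] (191.0, 109.0) 90.0
120 20772.0 [266.5  95.5] (191.0, 109.0) 90.0
```

View pics/w2c.png

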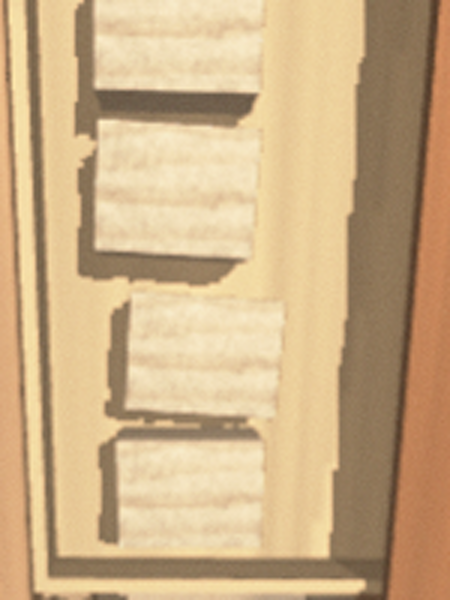

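Run:
```python
from h import *
c={k:v for k,v in np.load('w2.npz').items()};c['k1']=float(c['k1'])
B={'A':[(97,0),(264,0),(260,92),(96,89)],'B':[(98,122),(260,128),(250,258),(95,250)],'C':[(132,293),(283,298),(274,417),(127,408)],'D':[(118,438),(264,436),(263,553),(118,548)]}
for n,q in B.items():
    P=np.array([plane(c,(195+x/3,y/3),.062)[:2] for x,y in q])
    e=lambda i,j:(np.linalg.norm(P[i]-P[j])*1000).round(1)
    d=P[1]-P[0]+P[2]-P[3]
    print(n,P.mean(0).round(4),e(0,1),e(3,2),e(0,3),e(1,2),'yaw',np.degrees(np.arctan2(d[1],d[0])).round(1),P[3].round(4),P[2].round(4))
print('chest lip',plane(c,(195+400/3,150),.078),plane(c,(195+430/3,20),.078),'inner front wall top',plane(c,(195+30/3,100),.056))
```

```text
A [0.5688 0.0892] 58.5 59.0 27.8 28.8 yaw -5.4 [0.5378 0.0782] [0.5965 0.0722]
B [0.5635 0.0421] 59.0 58.8 43.7 44.6 yaw -7.3 [0.5313 0.0243] [0.5896 0.0163]
C [ 0.5695 -0.0179] 58.1 59.0 43.7 45.4 yaw -7.6 [ 0.5373 -0.0356] [ 0.5956 -0.0443]
D [ 0.5599 -0.0731] 58.9 61.0 46.1 49.1 yaw -5.7 [ 0.5276 -0.0931] [ 0.5881 -0.1006]
chest lip [ 0.64195721 -0.05889626  0.078     ] [0.6530771  0.07400948 0.078     ] inner front wall top [0.50340928 0.00855021 0.056     ]
```

```bash
python3 - <<'E'
from h import *
c={k:v for k,v in np.load('w2.npz').items()};c['k1']=float(c['k1'])
for u in [(266,258),(317,258),(320,290),(263,290)]:print(plane(c,u,.07).round(4))
print('hub',plane(c,(202,340),.072))
E
python3 -m pendant '[[0,0,0,0.5,5,36,-0.76],[0,0,0,0.5,4.5,36,-0.76],[0,0,0,0,0,36,-0.76],[0,0,0,0,0,36,-0.76],[0,0,0,0,0,36,-0.76],[0,0,0,0,0,30,-0.76],[0,0,0,0,0,0,-0.76]]' 40
python3 to.py .561 -.073 .026 -5
```

```text
[ 0.5596 -0.1993  0.07  ]
[ 0.628  -0.2053  0.07  ]
[ 0.6313 -0.2567  0.07  ]
[ 0.5517 -0.2496  0.07  ]
hub [ 0.45475853 -0.32800703  0.072     ]
clock: 6.43
position: [0.5547, -0.0705, 0.056]
eef_rot: [[0.086, 0.996, -0.013], [0.996, -0.086, 0.005], [0.003, -0.013, -1.0]]
wrist_force: [-0.5, -0.2, -1.5]
finger_gap: 0.0755
finger_force: 0.0
pos [ 0.5547 -0.0705  0.056 ] turn [-0.77 -0.19  0.08] then shift [-1.9  6.5 30. ] t 6.4 q [-0.33  0.27  1.88  0.    1.   -0.24] gap 0.0755
```

```bash
python3 -m pendant '[[-0.77,0,0,-1.5,6.5,5,-0.76],[0,0,0,0,0,15,-0.76],[0,0,0,0,0,8,-0.76],[0,0,0,0,0,0,-0.76]]' 40
python3 to.py .561 -.073 .026 -5
```

```text
clock: 6.77
position: [0.5728, -0.0769, 0.041]
eef_rot: [[0.086, 0.996, 0.025], [0.996, -0.086, -0.005], [-0.003, 0.025, -1.0]]
wrist_force: [-0.6, -0.8, 15.9]
finger_gap: 0.0751
finger_force: 8.3
pos [ 0.5728 -0.0769  0.041 ] turn [1.45 0.19 0.09] then shift [  2.9 -12.1  15. ] t 6.8 q [-0.33  0.31  1.86  0.    0.94 -0.25] gap 0.0751
```

```bash
python3 -m pendant '[[0,0,0,0,0,-30,-0.76],[0,0,0,0,0,0,-0.76],[0,0,0,0,0,0,-0.76]]' 40
python3 to.py .561 -.073 .026 -5
python3 - <<'E'
from h import *
c=cap('wrist');save(c,'w3.png');np.savez('w3.npz',**c)
E
python3 to.py .561 -.073 .026 -5
```

```text
clock: 7.02
position: [0.5702, -0.0761, 0.0697]
eef_rot: [[0.086, 0.996, 0.022], [0.996, -0.086, -0.004], [-0.002, 0.023, -1.0]]
wrist_force: [-0.3, 0.2, 1.0]
finger_gap: 0.0749
finger_force: 0.0
pos [ 0.5702 -0.0761  0.0697] turn [1.29 0.12 0.06] then shift [ 2.2 -9.5 43.7] t 7.0 q [-0.33  0.26  1.86  0.    1.   -0.25] gap 0.0749
pos [ 0.5688 -0.0756  0.0679] turn [1.09 0.07 0.05] then shift [ 1.9 -8.  41.9] t 7.1 q [-0.33  0.26  1.86  0.    1.   -0.25] gap 0.0751
```

View pics/w3.png

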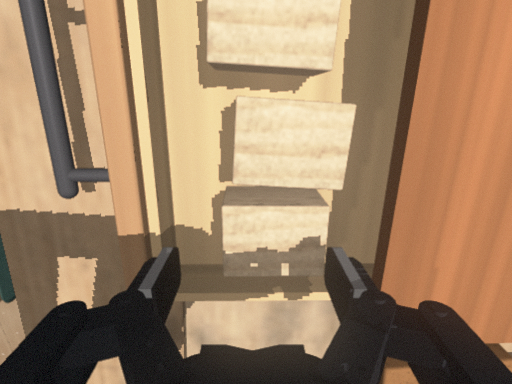

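Block D now spans (222,205)–(328,275) and sits right of the gripper centre. The arm also needs a few rows to settle after a fast move. I'll re-measure D from this view.

```bash
python3 - <<'E'
from h import *
c={k:v for k,v in np.load('w3.npz').items()};c['k1']=float(c['k1'])
for q in ([(222,206),(328,206),(328,276),(223,276)],[(237,97),(354,103),(342,189),(234,185)]):
    P=np.array([plane(c,u,.062)[:2] for u in q]);print(P.round(4).tolist(),P.mean(0).round(4),np.linalg.norm(P[1]-P[0]),np.linalg.norm(P[0]-P[3]))
print('wall inner top',plane(c,(150,120),.056),'lip',plane(c,(415,120),.078))
E
python3 -m pendant '[[0.77,0,0,2,0,-5,-0.76],[0,0,0,0,0,0,-0.76],[0,0,0,0,0,0,-0.76],[0,0,0,0,0,0,-0.76],[0,0,0,0,0,0,-0.76]]' 40
python3 to.py .561 -.073 .026 -5
```

```text
[[0.5555, -0.0503], [0.6137, -0.0558], [0.6136, -0.101], [0.5508, -0.0947]] [ 0.5834 -0.0754] 0.05850456674909074 0.04457957836593511
[[0.5694, 0.0054], [0.6268, -0.0023], [0.6214, -0.0466], [0.5633, -0.039]] [ 0.5952 -0.0206] 0.057971409774874146 0.04483241607485651
wall inner top [ 0.52331373 -0.00194899  0.056     ] lip [ 0.64922566 -0.01125883  0.078     ]
clock: 7.48
position: [0.5665, -0.073, 0.0694]
eef_rot: [[0.087, 0.996, -0.001], [0.996, -0.087, 0.0], [0.0, -0.001, -1.0]]
wrist_force: [0.1, 0.8, -0.1]
finger_gap: 0.0754
finger_force: 0.0
pos [ 0.5665 -0.073   0.0694] turn [-0.06 -0.01  0.03] then shift [-0.4 -5.4 43.4] t 7.5 q [-0.33  0.27  1.86 -0.    1.02 -0.24] gap 0.0754
```

```bash
python3 - <<'E'
from h import *
c={k:v for k,v in np.load('w3.npz').items()};c['k1']=float(c['k1'])
print(plane(c,(36,20),.043),plane(c,(66,185),.043))
c={k:v for k,v in np.load('w2.npz').items()};c['k1']=float(c['k1'])
print(plane(c,(158,38),.043),plane(c,(167,138),.043))
E
python3 -m pendant '[[0,0,0,0,0,-30,-0.3],[0,0,0,7,-30,-20,0],[0,0,0,15,-30,0,0.48],[0,0,0,15,-30,0,0.48],[0,0,0,15,0,0,0.48],[0,0,0,15,0,0,0.48],[0,0,0,15,0,0,0.48],[0,0,0,0,0,0,0.48]]' 40
python3 to.py .475 .023 .022 -5
```

```text
[0.47139421 0.05115673 0.043     ] [ 0.46211468 -0.03534601  0.043     ]
[0.45698041 0.08056734 0.043     ] [ 0.44729588 -0.03256739  0.043     ]
clock: 8.15
position: [0.4838, 0.0181, 0.1197]
eef_rot: [[0.084, 0.996, -0.001], [0.996, -0.084, 0.001], [0.001, -0.001, -1.0]]
wrist_force: [0.4, -0.2, 0.4]
finger_gap: 0.0221
finger_force: 0.0
pos [0.4838 0.0181 0.1197] turn [-0.04 -0.04  0.15] then shift [ 4.2 -9.2 97.7] t 8.2 q [-0.2  -0.01  2.06  0.    1.1  -0.11] gap 0.0221
```

```bash
python3 -m pendant '[[0,0,0,4,-17,20,0.48],[0,0,0,0,0,20,0.48],[0,0,0,0,0,0,0.48],[0,0,0,0,0,0,0.48],[0,0,0,0,0,0,0.48]]' 40
python3 to.py .467 .023 .022 -5
python3 - <<'E'
from h import *
c=cap('wrist');hs=cv2.cvtColor(c['image'],cv2.COLOR_RGB2HSV)
save(c,'w4.png');np.savez('w4.npz',**c)
r=c['image'][200].max(1);print([int(x) for x in r[180:340:4]])
E
```

```text
clock: 8.57
position: [0.4686, 0.0212, 0.0808]
eef_rot: [[0.087, 0.996, 0.001], [0.996, -0.087, -0.0], [-0.0, 0.001, -1.0]]
wrist_force: [0.7, 0.4, 0.3]
finger_gap: 0.0219
finger_force: 0.0
pos [0.4686 0.0212 0.0808] turn [0.07 0.01 0.01] then shift [ 1.6 -1.7 58.8] t 8.6 q [-0.2   0.02  2.11 -0.    1.01 -0.11] gap 0.0219
[233, 229, 232, 229, 229, 229, 229, 231, 233, 231, 234, 237, 232, 147, 136, 136, 132, 97, 113, 113, 103, 234, 224, 222, 204, 128, 126, 131, 136, 133, 119, 101, 105, 102, 179, 239, 239, 239, 242, 246]
```

View pics/w4.png

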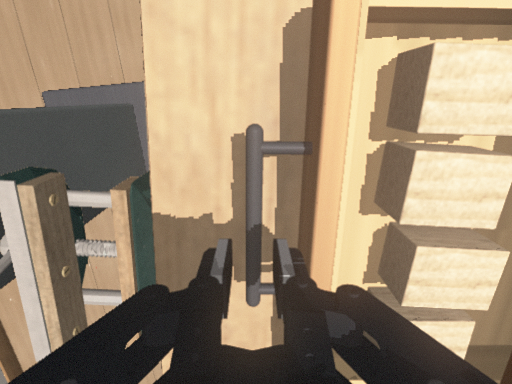

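```bash
python3 - <<'E'
from h import *
c={k:v for k,v in np.load('w4.npz').items()};c['k1']=float(c['k1'])
print(plane(c,(254,128),.043),plane(c,(253,300),.043))
E
python3 -m pendant '[[0,0,0,0,0,20,0.48],[0,0,0,0,0,20,0.48],[0,0,0,0,0,19,0.48],[0,0,0,0,0,0,0.48],[0,0,0,0,0,0,1],[0,0,0,0,0,0,1],[0,0,0,0,0,0,1],[0,0,0,0,0,0,1]]' 40
python3 -m pendant '[[0,0,0,0,-8,0,1],[0,0,0,0,-8,0,1],[0,0,0,0,-5,0,1],[0,0,0,0,0,0,1],[0,0,0,0,0,0,0.48],[0,0,0,0,0,0,0.48],[0,0,0,0,0,0,0.48]]'
python3 to.py .467 .023 .022 -5
```

```text
[0.47458168 0.08429316 0.043     ] [ 0.46340321 -0.0397226   0.043     ]
clock: 9.28
position: [0.4693, 0.0212, 0.0224]
eef_rot: [[0.087, 0.996, 0.003], [0.996, -0.087, -0.001], [-0.001, 0.003, -1.0]]
wrist_force: [0.8, -0.8, 6.4]
finger_gap: 0.0096
finger_force: 39.2
clock: 9.87
position: [0.4454, 0.0239, 0.0204]
eef_rot: [[0.086, 0.996, -0.002], [0.996, -0.086, 0.0], [0.0, -0.002, -1.0]]
wrist_force: [0.3, 0.6, 0.0]
finger_gap: 0.0224
finger_force: 0.0
pos [0.4454 0.0239 0.0204] turn [-0.13 -0.02  0.04] then shift [ 1.  21.6 -1.6] t 9.9 q [-0.2   0.09  2.18  0.    0.87 -0.12] gap 0.0224
```

```bash
python3 -m pendant '[[0,0,0,0,0,-25,0.48],[0,0,0,0,0,-30,0.48],[0,0,0,-10,15,-30,-0.76],[0,0,0,-20,25,-20,-0.76],[0,0,0,-20,25,-10,-0.76],[0,0,0,-20,25,-10,-0.76],[0,0,0,-20,18,-5,-0.76],[0,0,0,0,0,0,-0.76]]' 40
python3 -m pendant '[[0,0,0,0,0,0,-0.76],[0,0,0,0,0,0,-0.76],[0,0,0,0,0,0,-0.76]]'
python3 to.py .562 -.073 .026 -5
python3 - <<'E'
from h import *
c=cap('wrist');save(c,'w5.png');np.savez('w5.npz',**c)
E
python3 to.py .562 -.073 .026 -5
```

```text
clock: 10.53
position: [0.5493, -0.0789, 0.1526]
eef_rot: [[0.089, 0.996, 0.003], [0.996, -0.089, -0.002], [-0.002, 0.004, -1.0]]
wrist_force: [-0.3, 0.2, 0.2]
finger_gap: 0.0753
finger_force: 0.0
clock: 10.78
position: [0.545, -0.0742, 0.1497]
eef_rot: [[0.086, 0.996, -0.003], [0.996, -0.086, 0.001], [0.001, -0.003, -1.0]]
wrist_force: [-0.2, 0.4, -0.5]
finger_gap: 0.0754
finger_force: 0.0
pos [ 0.545  -0.0742  0.1497] turn [-0.16 -0.05  0.08] then shift [  2.7  16.8 123.7] t 10.8 q [-0.34  0.1   1.88  0.    1.16 -0.26] gap 0.0754
pos [ 0.5452 -0.0742  0.15  ] turn [-0.13 -0.04  0.09] then shift [  2.7  16.6 124. ] t 10.8 q [-0.34  0.1   1.88  0.    1.16 -0.26] gap 0.0751
```

View pics/w5.png

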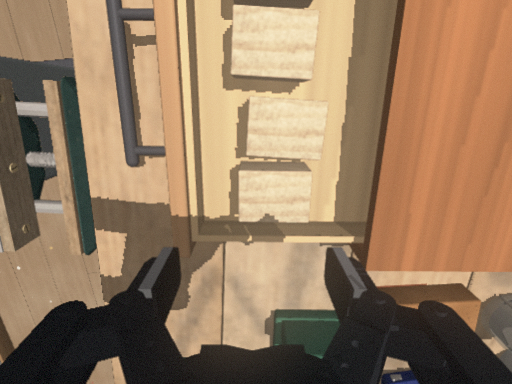

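The drawer is fully out again. D is at (239–312, 170–222), C at (248–327, 97–160) and B at (232–319, 5–80).

Run:
```python
from h import *
c={k:v for k,v in np.load('w5.npz').items()};c['k1']=float(c['k1'])
for q in ([(239,170),(312,170),(309,222),(239,221)],[(248,97),(327,100),(320,160),(248,157)],[(233,5),(319,10),(313,80),(232,75)]):
    P=np.array([plane(c,u,.062)[:2] for u in q]);print(P.mean(0).round(4),np.linalg.norm(P[1]-P[0]),np.linalg.norm(P[0]-P[3]), P.round(3).tolist())
print('wall inner',plane(c,(200,190),.056),'lip',plane(c,(370,190),.078),'side wall inner y',plane(c,(270,235),.056))
```

```text
[ 0.5631 -0.0729] 0.05893358932410877 0.04468645324385946 [[0.536, -0.048], [0.594, -0.053], [0.591, -0.098], [0.531, -0.092]]
[ 0.575 -0.019] 0.05931407047033796 0.045378110703255356 [[0.548, 0.007], [0.607, 0.0], [0.601, -0.045], [0.544, -0.038]]
[0.5698 0.0416] 0.05927787069757623 0.04475846364338431 [[0.543, 0.068], [0.602, 0.06], [0.597, 0.015], [0.538, 0.023]]
wall inner [ 0.50068412 -0.06384503  0.056     ] lip [ 0.63562602 -0.06827633  0.078     ] side wall inner y [ 0.55704825 -0.11073321  0.056     ]
```

```bash
python3 -m pendant '[[0,0,0,2.8,18,20,-0.76],[0,0,0,0,0.5,25,-0.76],[0,0,0,0,0,20,-0.76],[0,0,0,0,0,0,-0.76],[0,0,0,0,0,0,-0.76],[0,0,0,0,0,0,-0.76]]' 40
python3 to.py .564 -.073 .028 -5
python3 -m pendant '[[0,0,0,0,0,15,-0.76],[0,0,0,0,0,15,-0.76],[0,0,0,0,0,15,-0.76],[0,0,0,0,0,10,-0.76],[0,0,0,0,0,0,-0.76],[0,0,0,0,0,0,-0.76]]' 40
python3 to.py .564 -.073 .028 -5
```

```text
clock: 11.33
position: [0.5656, -0.074, 0.087]
eef_rot: [[0.086, 0.996, 0.001], [0.996, -0.086, -0.0], [-0.0, 0.001, -1.0]]
wrist_force: [0.3, 0.4, -0.7]
finger_gap: 0.0752
finger_force: 0.0
pos [ 0.5656 -0.074   0.087 ] turn [0.07 0.02 0.06] then shift [ 0.9 -1.6 59. ] t 11.3 q [-0.33  0.24  1.86 -0.    1.05 -0.24] gap 0.0752
clock: 11.83
position: [0.5656, -0.0743, 0.0317]
eef_rot: [[0.087, 0.996, 0.001], [0.996, -0.087, -0.0], [-0.0, 0.001, -1.0]]
wrist_force: [0.1, -0.0, 0.8]
finger_gap: 0.0755
finger_force: 0.0
pos [ 0.5656 -0.0743  0.0317] turn [0.04 0.01 0.04] then shift [ 1.2 -1.7  3.7] t 11.8 q [-0.33  0.33  1.86  0.    0.95 -0.24] gap 0.0755
```

```bash
python3 -m pendant '[[0,0,0,0,0,2.5,1],[0,0,0,0,0,0,1],[0,0,0,0,0,0,1],[0,0,0,0,0,0,1],[0,0,0,0,0,-20,1],[0,0,0,0,0,-30,1],[0,0,0,0,0,-30,1],[0,0,0,0,0,-30,1]]' 45
python3 to.py .5666 -.2814 .13 -5
```

```text
clock: 12.5
position: [0.5645, -0.074, 0.1391]
eef_rot: [[0.087, 0.996, -0.002], [0.996, -0.087, 0.001], [0.0, -0.002, -1.0]]
wrist_force: [0.7, 0.1, -0.3]
finger_gap: 0.0591
finger_force: 48.7
pos [ 0.5645 -0.074   0.1391] turn [-0.09 -0.02  0.03] then shift [-206.4   20.2    9.1] t 12.5 q [-0.33  0.16  1.83  0.    1.15 -0.24] gap 0.0591
```

```bash
python3 -m pendant '[[0,0,0,-25,0,-20,1],[0,0,0,-30,0,-20,1],[0,0,0,-30,0,-20,1],[0,0,0,-25,0,-20,1],[0,0,0,-10,0,0,1],[0,0,0,0,0,0,1],[0,0,0,0,0,0,1],[0,0,0,0,0,0,1]]' 45
python3 - <<'E'
from h import *
c=cap('wrist');save(c,'w6.png');np.savez('w6.npz',**c);print(c['p'],state()['finger_gap'])
E
```

```text
clock: 13.17
position: [0.5539, -0.1921, 0.2162]
eef_rot: [[0.086, 0.996, -0.003], [0.996, -0.086, 0.002], [0.002, -0.003, -1.0]]
wrist_force: [-0.6, 0.5, -0.0]
finger_gap: 0.0595
finger_force: 48.8
[ 0.55392572 -0.19206998  0.21620247] 0.05939997219424747
```

View pics/w6.png

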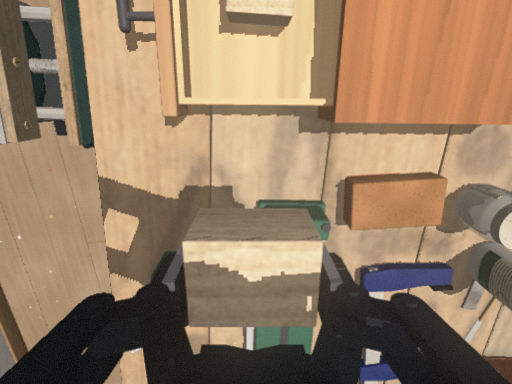

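The block is held level in the gripper, with the green jaw behind it at about (290,210). I'm carrying it over the fixed jaw to the first slot.

```bash
python3 -m pendant '[[0,0,0,-25,10,0,1],[0,0,0,-30,10,-0,1],[0,0,0,-30,10,20,1],[0,0,0,-20,10,25,1],[0,0,0,0,0,25,1],[0,0,0,0,0,25,1],[0,0,0,0,0,0,1],[0,0,0,0,0,0,1]]' 45
python3 -m pendant '[[0,0,0,0,0,0,1]]'
python3 to.py .5847 -.3003 .026 -5
```

```text
clock: 13.88
position: [0.5845, -0.2997, 0.1209]
eef_rot: [[0.085, 0.996, -0.004], [0.996, -0.085, 0.003], [0.003, -0.005, -1.0]]
wrist_force: [0.0, 1.0, -0.8]
finger_gap: 0.0596
finger_force: 48.8
clock: 13.97
position: [0.5863, -0.3013, 0.1245]
eef_rot: [[0.085, 0.996, 0.001], [0.996, -0.085, -0.001], [-0.001, 0.001, -1.0]]
wrist_force: [1.1, -0.7, -0.3]
finger_gap: 0.0594
finger_force: 48.8
pos [ 0.5863 -0.3013  0.1245] turn [0.06 0.03 0.1 ] then shift [ 0.8 -1.7 98.5] t 14.0 q [-0.65  0.37  1.6   0.    1.16 -0.56] gap 0.0594
```

```bash
python3 -m pendant '[[0,0,0,0.5,-1.5,25,1],[0,0,0,0,0,25,1],[0,0,0,0,0,20,1],[0,0,0,0,0,15,1],[0,0,0,0,0,6,1],[0,0,0,0,0,3,1],[0,0,0,0,0,2,1],[0,0,0,0,0,0,1]]' 45
python3 -m pendant '[[0,0,0,0,0,0,1],[0,0,0,0,0,0,1]]'
python3 to.py .5847 -.3003 .026 -5
```

```text
clock: 14.63
position: [0.585, -0.3018, 0.0288]
eef_rot: [[0.086, 0.996, 0.002], [0.996, -0.086, -0.001], [-0.001, 0.002, -1.0]]
wrist_force: [0.2, 0.1, -0.2]
finger_gap: 0.059
finger_force: 48.8
clock: 14.8
position: [0.5848, -0.3017, 0.0287]
eef_rot: [[0.087, 0.996, 0.002], [0.996, -0.087, -0.001], [-0.001, 0.002, -1.0]]
wrist_force: [-0.1, 0.0, -1.3]
finger_gap: 0.0596
finger_force: 48.8
pos [ 0.5848 -0.3017  0.0287] turn [0.1  0.06 0.04] then shift [ 1.4 -0.3  2.7] t 14.8 q [-0.65  0.5   1.63 -0.    1.01 -0.56] gap 0.0596
```

```bash
python3 -m pendant '[[0,0,0,0,0,2,1],[0,0,0,0,0,2,1],[0,0,0,0,0,0,1],[0,0,0,0,0,0,1]]' 45
python3 -m pendant '[[0,0,0,0,0,0,-0.76],[0,0,0,0,0,0,-0.76],[0,0,0,0,0,0,-0.76],[0,0,0,0,0,-15,-0.76],[0,0,0,0,0,-25,-0.76],[0,0,0,0,0,-35,-0.76],[0,0,0,0,0,-30,-0.76],[0,0,0,0,0,0,-0.76]]' 45
python3 to.py .5763 -.02 .15 -5
```

```text
clock: 15.13
position: [0.585, -0.3019, 0.0259]
eef_rot: [[0.086, 0.996, 0.001], [0.996, -0.086, -0.001], [-0.001, 0.001, -1.0]]
wrist_force: [-4.7, 2.7, 9.6]
finger_gap: 0.0595
finger_force: 50.1
clock: 15.8
position: [0.588, -0.304, 0.1376]
eef_rot: [[0.086, 0.996, 0.011], [0.996, -0.086, -0.008], [-0.007, 0.012, -1.0]]
wrist_force: [0.6, -0.4, 1.5]
finger_gap: 0.0753
finger_force: 0.0
pos [ 0.588  -0.304   0.1376] turn [0.67 0.42 0.04] then shift [281.9 -36.4 -12.4] t 15.8 q [-0.65  0.36  1.6   0.    1.17 -0.56] gap 0.0753
```

```bash
python3 -m pendant '[[0,0,0,25,0,0,-0.76],[0,0,0,36,-5,0,-0.76],[0,0,0,36,-5,0,-0.76],[0,0,0,36,-5,0,-0.76],[0,0,0,36,-5,0,-0.76],[0,0,0,36,-5,0,-0.76],[0,0,0,36,-5,0,-0.76],[0,0,0,30,-5,0,-0.76]]' 45
python3 -m pendant '[[0,0,0,10,0,0,-0.76],[0,0,0,0,0,0,-0.76],[0,0,0,0,0,0,-0.76],[0,0,0,0,0,0,-0.76]]' 45
python3 to.py .576 -.019 .15 -7
python3 - <<'E'
from h import *
t=cap('top');cv2.imwrite('pics/t2.png',cv2.resize(t['image'][150:270,215:365,::-1],None,fx=4,fy=4,interpolation=cv2.INTER_CUBIC))
hs=cv2.cvtColor(t['image'],cv2.COLOR_RGB2HSV)
m=((hs[...,0]>8)&(hs[...,0]<28)&(hs[...,2]>120)).astype(np.uint8)
m2=np.zeros_like(m);
lo=proj(t,np.array([.55,-.24,.06]));hi=proj(t,np.array([.62,-.46,.06]));print(lo,hi)
m2[int(min(lo[1],hi[1])):int(max(lo[1],hi[1]))+1,int(lo[0]):int(hi[0])]=1
m=m*m2
for k in cv2.findContours(m,0,2)[0]:
    if cv2.contourArea(k)>60:
        M=cv2.moments(k);u=(M['m10']/M['m00'],M['m01']/M['m00']);print(cv2.contourArea(k),u,plane(t,u,.055))
E
```

```text
clock: 16.47
position: [0.5725, -0.026, 0.1293]
eef_rot: [[0.086, 0.996, 0.001], [0.996, -0.086, 0.0], [0.0, 0.001, -1.0]]
wrist_force: [0.0, -0.6, 1.0]
finger_gap: 0.0752
finger_force: 0.0
clock: 16.8
position: [0.574, -0.0196, 0.1288]
eef_rot: [[0.088, 0.996, 0.001], [0.996, -0.088, -0.001], [-0.001, 0.001, -1.0]]
wrist_force: [0.1, -0.5, 0.0]
finger_gap: 0.0748
finger_force: 0.0
pos [ 0.574  -0.0196  0.1288] turn [0.04 0.03 1.96] then shift [  0.8   1.9 -21.2] t 16.8 q [-0.23  0.18  1.83 -0.    1.13 -0.14] gap 0.0748
[238.57078659 191.86503533] [309.63149967 171.15124117]
253.5 (258.75805391190005, 182.0558842866535) [ 0.58288186 -0.30180404  0.055     ]
61.0 (297.9071038251366, 172.35792349726773) [ 0.61632412 -0.42382086  0.055     ]
```

```bash
python3 -m pendant '[[0,0,2,1,1.5,20,-0.76],[0,0,0,0,0,25,-0.76],[0,0,0,0,0,25,-0.76],[0,0,0,0,0,15,-0.76],[0,0,0,0,0,10,-0.76],[0,0,0,0,0,5,-0.76],[0,0,0,0,0,0,-0.76],[0,0,0,0,0,0,-0.76]]' 45
python3 to.py .576 -.019 .029 -7
```

```text
clock: 17.52
position: [0.5759, -0.018, 0.0292]
eef_rot: [[0.122, 0.993, 0.001], [0.993, -0.122, -0.0], [-0.0, 0.001, -1.0]]
wrist_force: [-0.3, -0.1, 0.1]
finger_gap: 0.0747
finger_force: 0.0
pos [ 0.5759 -0.018   0.0292] turn [ 0.08  0.01 -0.  ] then shift [-1.   0.2  0.2] t 17.5 q [-0.23  0.34  1.85 -0.    0.95 -0.11] gap 0.0747
```

```bash
python3 -m pendant '[[0,0,0,0,0,0,1],[0,0,0,0,0,0,1],[0,0,0,0,0,0,1],[0,0,0,0,0,0,1],[0,0,0,0,0,-20,1],[0,0,0,0,0,-30,1],[0,0,-2,0,0,-30,1],[0,0,0,0,0,-30,1]]' 45
python3 to.py .5804 -.3494 .13 -5
```

```text
clock: 18.18
position: [0.5746, -0.0171, 0.1394]
eef_rot: [[0.085, 0.996, -0.001], [0.996, -0.085, 0.0], [0.0, -0.001, -1.0]]
wrist_force: [-0.3, -0.5, -0.6]
finger_gap: 0.0591
finger_force: 48.5
pos [ 0.5746 -0.0171  0.1394] turn [-0.05 -0.01  0.1 ] then shift [-330.5   34.7    9.4] t 18.2 q [-0.23  0.17  1.82  0.    1.15 -0.14] gap 0.0591
```

```bash
python3 -m pendant '[[0,0,0,-25,3,0,1],[0,0,0,-36,4,0,1],[0,0,0,-36,4,0,1],[0,0,0,-36,4,0,1],[0,0,0,-36,4,0,1],[0,0,0,-36,4,0,1],[0,0,0,-36,4,0,1],[0,0,0,-36,4,0,1]]' 45
python3 -m pendant '[[0,0,0,-35,3,0,1],[0,0,0,-18,0,0,1],[0,0,0,0,0,10,1],[0,0,0,0,0,0,1],[0,0,0,0,0,0,1],[0,0,0,0,0,0,1]]' 45
python3 to.py .5804 -.3494 .030 -5
```

```text
clock: 18.85
position: [0.5817, -0.2976, 0.1384]
eef_rot: [[0.087, 0.996, -0.0], [0.996, -0.087, 0.0], [0.0, -0.0, -1.0]]
wrist_force: [0.7, 0.2, 0.1]
finger_gap: 0.0594
finger_force: 48.5
clock: 19.35
position: [0.5805, -0.3471, 0.1279]
eef_rot: [[0.085, 0.996, -0.001], [0.996, -0.085, 0.001], [0.001, -0.001, -1.0]]
wrist_force: [0.6, 0.5, 0.3]
finger_gap: 0.0596
finger_force: 48.5
pos [ 0.5805 -0.3471  0.1279] turn [-0.07 -0.07  0.13] then shift [-2.3  0.1 97.9] t 19.4 q [-0.71  0.41  1.55  0.    1.18 -0.62] gap 0.0596
```

```bash
python3 -m pendant '[[0,0,0,-2.3,0,25,1],[0,0,0,0,0,25,1],[0,0,0,0,0,25,1],[0,0,0,0,0,13,1],[0,0,0,0,0,6,1],[0,0,0,0,0,3,1],[0,0,0,0,0,3,1],[0,0,0,0,0,2.5,1]]' 45
python3 -m pendant '[[0,0,0,0,0,0,1],[0,0,0,0,0,0,1],[0,0,0,0,0,0,-0.76]]' 45
python3 -m pendant '[[0,0,0,0,0,0,-0.76],[0,0,0,0,0,0,-0.76],[0,0,0,0,0,-15,-0.76],[0,0,0,0,0,-25,-0.76],[0,0,0,0,0,-35,-0.76],[0,0,0,0,0,-30,-0.76],[0,0,0,0,0,0,-0.76],[0,0,0,0,0,0,-0.76]]' 45
python3 to.py .571 .041 .13 -7.5
```

```text
clock: 20.02
position: [0.5814, -0.352, 0.0275]
eef_rot: [[0.086, 0.996, 0.002], [0.996, -0.086, -0.002], [-0.002, 0.002, -1.0]]
wrist_force: [-0.2, -0.6, -0.9]
finger_gap: 0.0593
finger_force: 48.5
clock: 20.27
position: [0.5807, -0.3518, 0.0269]
eef_rot: [[0.087, 0.996, 0.001], [0.996, -0.087, -0.001], [-0.001, 0.001, -1.0]]
wrist_force: [-0.2, -0.4, 0.4]
finger_gap: 0.0696
finger_force: 0.0
clock: 20.93
position: [0.5819, -0.3527, 0.1355]
eef_rot: [[0.087, 0.996, 0.005], [0.996, -0.087, -0.005], [-0.004, 0.006, -1.0]]
wrist_force: [0.1, -0.6, -0.4]
finger_gap: 0.0754
finger_force: 0.0
pos [ 0.5819 -0.3527  0.1355] turn [0.33 0.23 2.54] then shift [388.9 -62.2   5.5] t 20.9 q [-0.71  0.4   1.54  0.    1.19 -0.62] gap 0.0754
```

```bash
python3 -m pendant '[[0,0,0,25,-2,0,-0.76],[0,0,0,36,-4,0,-0.76],[0,0,0,36,-4,0,-0.76],[0,0,0,36,-4,0,-0.76],[0,0,0,36,-4,0,-0.76],[0,0,0,36,-4,0,-0.76],[0,0,0,36,-4,0,-0.76],[0,0,0,36,-4,0,-0.76]]' 45
python3 -m pendant '[[0,0,0,36,-4,0,-0.76],[0,0,0,36,-4,0,-0.76],[0,0,0,30,-4,0,-0.76],[0,0,0,12,-1,0,-0.76],[0,0,2.5,0,0,0,-0.76],[0,0,0,0,0,0,-0.76],[0,0,0,0,0,0,-0.76],[0,0,0,0,0,0,-0.76]]' 45
python3 to.py .571 .0416 .029 -7.5
```

```text
clock: 21.6
position: [0.5732, -0.0709, 0.13]
eef_rot: [[0.087, 0.996, -0.002], [0.996, -0.087, 0.001], [0.001, -0.002, -1.0]]
wrist_force: [0.3, -0.3, -0.3]
finger_gap: 0.0752
finger_force: 0.0
clock: 22.27
position: [0.5711, 0.0411, 0.1306]
eef_rot: [[0.13, 0.991, -0.001], [0.991, -0.13, -0.0], [-0.0, -0.001, -1.0]]
wrist_force: [0.1, -0.1, 0.1]
finger_gap: 0.0748
finger_force: 0.0
pos [0.5711 0.0411 0.1306] turn [-0.05  0.01  0.02] then shift [  0.5  -0.2 101.6] t 22.3 q [-0.13  0.18  1.83 -0.    1.13  0.  ] gap 0.0748
```

```bash
cat > bl.py <<'E'
from h import *
c=cap('wrist');hs=cv2.cvtColor(cv2.GaussianBlur(c['image'],(5,5),0),cv2.COLOR_RGB2HSV)
m=((hs[...,1]<80)&(hs[...,2]>150)&(hs[...,0]>14)&(hs[...,0]<26)).astype(np.uint8)
m=cv2.morphologyEx(m,cv2.MORPH_OPEN,np.ones((7,7)))
for k in cv2.findContours(m,0,2)[0]:
    if cv2.contourArea(k)>700:
        r=cv2.boxPoints(cv2.minAreaRect(k));P=np.array([plane(c,u,.062)[:2] for u in r])
        e=np.linalg.norm(P-np.roll(P,-1,0),axis=1)[:2]*1000
        b=cv2.boundingRect(k);print(P.mean(0).round(4),e.round(1),b)
E
python3 bl.py
```

```text
[0.5698 0.0429] [58.3 44.4] (212, 178, 79, 55)
[0.5753 0.0965] [58.8 44.7] (206, 102, 86, 65)
[0.702  0.1573] [35.3 14.9] (406, 0, 57, 27)
[0.6121 0.1568] [104.   38.5] (210, 0, 167, 67)
```

```bash
python3 -m pendant '[[0,0,0,1,0,25,-0.76],[0,0,0,0,0,25,-0.76],[0,0,0,0,0,25,-0.76],[0,0,0,0,0,15,-0.76],[0,0,0,0,0,8,-0.76],[0,0,0,0,0,3,-0.76],[0,0,0,0,0,0,-0.76],[0,0,0,0,0,0,-0.76]]' 45
python3 -m pendant '[[0,0,0,0,0,0,1],[0,0,0,0,0,0,1],[0,0,0,0,0,0,1],[0,0,0,0,0,0,1],[0,0,0,0,0,-20,1],[0,0,0,0,0,-30,1],[0,0,-2.5,0,0,-30,1],[0,0,0,0,0,-30,1]]' 45
python3 to.py .576 -.3996 .14 -5
```

```text
clock: 22.98
position: [0.5724, 0.0425, 0.031]
eef_rot: [[0.13, 0.991, 0.002], [0.991, -0.13, -0.0], [0.0, 0.002, -1.0]]
wrist_force: [-0.2, 0.8, 0.3]
finger_gap: 0.075
finger_force: 0.0
clock: 23.65
position: [0.5708, 0.043, 0.1409]
eef_rot: [[0.085, 0.996, -0.001], [0.996, -0.085, 0.0], [0.0, -0.001, -1.0]]
wrist_force: [0.4, -0.5, 0.3]
finger_gap: 0.0597
finger_force: 48.8
pos [0.5708 0.043  0.1409] turn [-0.06 -0.    0.12] then shift [-440.5   43.7    0.9] t 23.6 q [-0.12  0.17  1.83  0.    1.15 -0.04] gap 0.0597
```

```bash
python3 -m pendant '[[0,0,0,-25,3,0,1],[0,0,0,-36,4,0,1],[0,0,0,-36,4,0,1],[0,0,0,-36,4,0,1],[0,0,0,-36,4,0,1],[0,0,0,-36,4,0,1],[0,0,0,-36,4,0,1],[0,0,0,-36,4,0,1]]' 45
python3 -m pendant '[[0,0,0,-36,4,0,1],[0,0,0,-36,4,0,1],[0,0,0,-36,4,0,1],[0,0,0,-36,0,0,1],[0,0,0,-19,0,10,1],[0,0,0,0,0,0,1],[0,0,0,0,0,0,1],[0,0,0,0,0,0,1]]' 45
python3 -m pendant '[[0,0,0,0,0,0,1]]'
python3 to.py .5768 -.3996 .030 -5
```

```text
clock: 24.32
position: [0.5779, -0.2374, 0.1399]
eef_rot: [[0.087, 0.996, -0.0], [0.996, -0.087, 0.0], [0.0, -0.0, -1.0]]
wrist_force: [0.1, 0.7, -0.2]
finger_gap: 0.0591
finger_force: 48.8
clock: 24.98
position: [0.5761, -0.3982, 0.1296]
eef_rot: [[0.086, 0.996, -0.001], [0.996, -0.086, 0.001], [0.001, -0.001, -1.0]]
wrist_force: [-0.3, 0.2, -0.7]
finger_gap: 0.0594
finger_force: 48.8
clock: 25.07
position: [0.5765, -0.3979, 0.1302]
eef_rot: [[0.085, 0.996, 0.0], [0.996, -0.085, 0.0], [0.0, -0.0, -1.0]]
wrist_force: [-0.6, 0.6, -0.4]
finger_gap: 0.0595
finger_force: 48.8
pos [ 0.5765 -0.3979  0.1302] turn [-0.   -0.01  0.12] then shift [ -1.7   0.4 100.2] t 25.1 q [-0.77  0.45  1.48  0.    1.2  -0.68] gap 0.0595
```

```bash
python3 -m pendant '[[0,0,0,-0.5,0,25,1],[0,0,0,0,0,25,1],[0,0,0,0,0,25,1],[0,0,0,0,0,13,1],[0,0,0,0,0,6,1],[0,0,0,0,0,4,1],[0,0,0,0,0,3,1],[0,0,0,0,0,2,1]]' 45
python3 -m pendant '[[0,0,0,0,0,0,1],[0,0,0,0,0,0,1],[0,0,0,0,0,0,-0.76]]' 45
python3 -m pendant '[[0,0,0,0,0,0,-0.76],[0,0,0,0,0,0,-0.76],[0,0,0,0,0,-15,-0.76],[0,0,0,0,0,-25,-0.76],[0,0,0,0,0,-35,-0.76],[0,0,0,0,0,-30,-0.76],[0,0,0,0,0,0,-0.76],[0,0,0,0,0,0,-0.76]]' 45
python3 to.py .576 .0975 .13 -5.5
```

```text
clock: 25.73
position: [0.577, -0.4003, 0.0284]
eef_rot: [[0.086, 0.996, 0.002], [0.996, -0.086, -0.002], [-0.002, 0.002, -1.0]]
wrist_force: [-0.4, -0.0, -0.6]
finger_gap: 0.0594
finger_force: 48.8
clock: 25.98
position: [0.5765, -0.4002, 0.028]
eef_rot: [[0.087, 0.996, 0.001], [0.996, -0.087, -0.001], [-0.001, 0.001, -1.0]]
wrist_force: [-0.1, 0.6, 0.5]
finger_gap: 0.0699
finger_force: 0.0
clock: 26.65
position: [0.5777, -0.4011, 0.1366]
eef_rot: [[0.087, 0.996, 0.005], [0.996, -0.087, -0.005], [-0.004, 0.005, -1.0]]
wrist_force: [0.1, 0.2, -0.3]
finger_gap: 0.0748
finger_force: 0.0
pos [ 0.5777 -0.4011  0.1366] turn [0.32 0.25 0.54] then shift [496.2 -49.5   6.6] t 26.6 q [-0.77  0.45  1.48  0.    1.21 -0.68] gap 0.0748
```

```bash
python3 -m pendant '[[0,0,0,25,-1,0,-0.76],[0,0,0,36,-4,0,-0.76],[0,0,0,36,-4,0,-0.76],[0,0,0,36,-4,0,-0.76],[0,0,0,36,-4,0,-0.76],[0,0,0,36,-4,0,-0.76],[0,0,0,36,-4,0,-0.76],[0,0,0,36,-4,0,-0.76]]' 45
python3 -m pendant '[[0,0,0,36,-4,0,-0.76],[0,0,0,36,-4,0,-0.76],[0,0,0,36,-4,0,-0.76],[0,0,0,36,-4,0,-0.76],[0,0,0,36,-4,0,-0.76],[0,0,0,25,0,0,-0.76],[0,0,0,14,0,0,-0.76],[0,0,0,0,0,0,-0.76]]' 45
python3 -m pendant '[[0,0,0,0,0,0,-0.76],[0,0,0,0,0,0,-0.76]]'
python3 bl.py
python3 to.py .576 .0965 .030 -5.5
```

```text
clock: 27.32
position: [0.57, -0.1192, 0.131]
eef_rot: [[0.087, 0.996, -0.002], [0.996, -0.087, 0.001], [0.001, -0.002, -1.0]]
wrist_force: [1.0, -0.1, -0.2]
finger_gap: 0.0751
finger_force: 0.0
clock: 27.98
position: [0.5696, 0.1009, 0.1313]
eef_rot: [[0.083, 0.997, -0.001], [0.997, -0.083, 0.0], [0.0, -0.001, -1.0]]
wrist_force: [-0.0, 0.2, 0.0]
finger_gap: 0.0751
finger_force: 0.0
clock: 28.15
position: [0.5701, 0.0976, 0.1316]
eef_rot: [[0.088, 0.996, -0.001], [0.996, -0.088, -0.0], [-0.0, -0.001, -1.0]]
wrist_force: [0.3, 0.2, 0.1]
finger_gap: 0.0754
finger_force: 0.0
[0.5766 0.1065] [57.9 26.7] (222, 179, 78, 34)
[0.6979 0.1682] [39.9 32.9] (399, 72, 60, 50)
[0.615  0.1832] [ 76.9 104.3] (227, 18, 165, 123)
pos [0.5702 0.0974 0.1317] turn [-0.03  0.02  0.44] then shift [ -0.3   5.8 101.7] t 28.2 q [-0.03  0.19  1.81 -0.    1.14  0.06] gap 0.0753
```

```bash
python3 -m pendant '[[0,0,0,0,6.5,25,-0.76],[0,0,0,0,0,25,-0.76],[0,0,0,0,0,25,-0.76],[0,0,0,0,0,15,-0.76],[0,0,0,0,0,8,-0.76],[0,0,0,0,0,4,-0.76],[0,0,0,0,0,0,-0.76],[0,0,0,0,0,0,-0.76]]' 45
python3 -m pendant '[[0,0,0,0,0,0,1],[0,0,0,0,0,0,1],[0,0,0,0,0,0,1],[0,0,0,0,0,0,1],[0,0,0,0,0,-20,1],[0,0,0,0,0,-30,1],[0,0,0,0,0,-30,1],[0,0,0,0,0,-30,1]]' 45
python3 to.py .5725 -.448 .14 -5
```

```text
clock: 28.87
position: [0.5776, 0.0977, 0.031]
eef_rot: [[0.087, 0.996, 0.002], [0.996, -0.087, -0.0], [0.0, 0.002, -1.0]]
wrist_force: [0.8, 0.2, -0.6]
finger_gap: 0.0754
finger_force: 0.0
clock: 29.53
position: [0.5761, 0.0982, 0.1408]
eef_rot: [[0.086, 0.996, -0.001], [0.996, -0.086, 0.0], [-0.0, -0.001, -1.0]]
wrist_force: [1.2, 0.3, -0.4]
finger_gap: 0.059
finger_force: 48.6
pos [0.5761 0.0982 0.1408] turn [-0.06  0.    0.04] then shift [-544.4   44.     0.8] t 29.5 q [-0.03  0.19  1.79  0.    1.16  0.06] gap 0.059
```

```bash
python3 -m pendant '[[0,0,0,-25,0,0,1],[0,0,0,-36,4,0,1],[0,0,0,-36,4,0,1],[0,0,0,-36,4,0,1],[0,0,0,-36,4,0,1],[0,0,0,-36,4,0,1],[0,0,0,-36,4,0,1],[0,0,0,-36,4,0,1]]' 45
python3 -m pendant '[[0,0,0,-36,4,0,1],[0,0,0,-36,4,0,1],[0,0,0,-36,4,0,1],[0,0,0,-36,4,0,1],[0,0,0,-36,0,0,1],[0,0,0,-36,0,0,1],[0,0,0,-36,0,0,1],[0,0,0,-14,0,8,1]]' 45
python3 -m pendant '[[0,0,0,0,0,0,1],[0,0,0,0,0,0,1],[0,0,0,0,0,0,1],[0,0,0,0,0,0,1]]'
python3 to.py .5723 -.448 .030 -5
```

```text
clock: 30.2
position: [0.5802, -0.1818, 0.1399]
eef_rot: [[0.086, 0.996, -0.0], [0.996, -0.086, 0.0], [0.0, -0.0, -1.0]]
wrist_force: [-0.0, 1.1, -0.6]
finger_gap: 0.0593
finger_force: 48.7
clock: 30.87
position: [0.5731, -0.4519, 0.1338]
eef_rot: [[0.09, 0.996, 0.003], [0.996, -0.09, -0.004], [-0.004, 0.003, -1.0]]
wrist_force: [0.8, -1.0, 0.7]
finger_gap: 0.0595
finger_force: 48.7
clock: 31.2
position: [0.574, -0.4449, 0.1319]
eef_rot: [[0.085, 0.996, -0.0], [0.996, -0.085, 0.001], [0.001, -0.0, -1.0]]
wrist_force: [-0.4, -0.0, -0.2]
finger_gap: 0.0594
finger_force: 48.7
pos [ 0.574  -0.4449  0.1319] turn [-0.01 -0.03  0.14] then shift [ -3.2  -1.5 101.9] t 31.2 q [-0.82  0.51  1.41  0.    1.23 -0.73] gap 0.0594
```

Before lowering, I'll check that the three placed blocks and the jaw haven't moved, using the top view.

```bash
python3 -m pendant '[[0,0,0,-2.5,-1.5,25,1],[0,0,0,0,0,25,1],[0,0,0,0,0,25,1],[0,0,0,0,0,13,1],[0,0,0,0,0,6,1],[0,0,0,0,0,4,1],[0,0,0,0,0,4,1],[0,0,0,0,0,2,1]]' 45
python3 -m pendant '[[0,0,0,0,0,0,1],[0,0,0,0,0,0,1],[0,0,0,0,0,0,-0.76]]' 45
python3 -m pendant '[[0,0,0,0,0,0,-0.76],[0,0,0,0,0,0,-0.76],[0,0,0,0,0,-15,-0.76],[0,0,0,0,0,-25,-0.76],[0,0,0,0,0,-35,-0.76],[0,0,0,0,0,-40,-0.76],[0,0,0,35,0,-40,-0.76],[0,0,0,35,0,-40,-0.76]]' 45
python3 -m pendant '[[0,0,0,30,-20,-40,-0.76],[0,0,0,30,-25,-40,-0.76],[0,0,0,30,-25,0,-0.76],[0,0,0,30,-20,0,-0.76],[0,0,0,0,0,0,-0.76],[0,0,0,0,0,0,-0.76],[0,0,0,0,0,0,-0.76]]' 45
python3 - <<'E'
from h import *
c=cap('wrist');save(c,'w7.png');np.savez('w7.npz',**c);print(c['p'])
E
```

```text
clock: 31.87
position: [0.5726, -0.4495, 0.0292]
eef_rot: [[0.086, 0.996, 0.002], [0.996, -0.086, -0.002], [-0.002, 0.002, -1.0]]
wrist_force: [-0.4, 1.2, -0.4]
finger_gap: 0.0592
finger_force: 48.7
clock: 32.12
position: [0.5723, -0.4495, 0.029]
eef_rot: [[0.087, 0.996, 0.001], [0.996, -0.087, -0.001], [-0.001, 0.001, -1.0]]
wrist_force: [0.3, -0.7, -0.3]
finger_gap: 0.0697
finger_force: 0.0
clock: 32.78
position: [0.5765, -0.3952, 0.2096]
eef_rot: [[0.089, 0.996, 0.002], [0.996, -0.089, -0.002], [-0.002, 0.003, -1.0]]
wrist_force: [1.3, 0.3, 0.2]
finger_gap: 0.0749
finger_force: 0.0
clock: 33.37
position: [0.5072, -0.2827, 0.2678]
eef_rot: [[0.086, 0.996, 0.002], [0.996, -0.086, -0.002], [-0.001, 0.002, -1.0]]
wrist_force: [-0.0, -0.8, 0.6]
finger_gap: 0.0747
finger_force: 0.0
[ 0.50724817 -0.28265858  0.26782859]
```

View pics/w7.png

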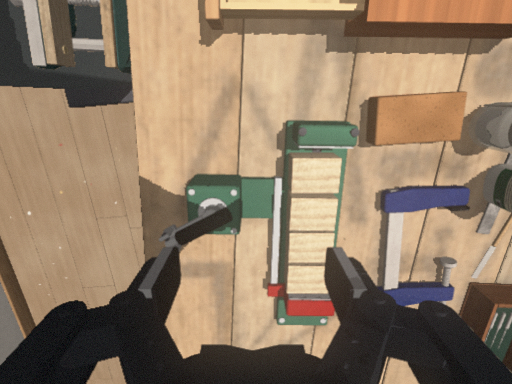

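The row of four is straight between the fixed jaw (320,148) and the red jaw (310,300). The crank hub is at about (213,207), the hinge at (170,236) and the handle end at (230,212).

```bash
python3 - <<'E'
from h import *
c={k:v for k,v in np.load('w7.npz').items()};c['k1']=float(c['k1'])
p=plane(c,(171,236),.098);e=plane(c,(231,211),.098)
print('piv',p,'end',e,np.linalg.norm(p-e),np.degrees(np.arctan2(*(e-p)[1::-1])))
for u in [(198,186+3),(238,190),(192,220)]: print(plane(c,u,.064))
for u in [(190,178),(240,178),(240,233),(186,225)]: print('hous',plane(c,u,.064).round(4))
print('jawtop', [plane(c,u,.07).round(4).tolist() for u in [(287,123),(356,123),(357,147),(286,148)]])
print('red', [plane(c,u,.068).round(4).tolist() for u in [(286,300),(335,300)]])
E
python3 to.py .5 -.3 .15 0
```

```text
piv [ 0.4051472  -0.34846222  0.098     ] end [ 0.47912403 -0.3230277   0.098     ] 0.07822714707688565 18.973855819614393
[ 0.4378328  -0.30358009  0.064     ]
[ 0.48706335 -0.3091141   0.064     ]
[ 0.4241908  -0.34420425  0.064     ]
hous [ 0.4301 -0.2888  0.064 ]
hous [ 0.491 -0.294  0.064]
hous [ 0.4838 -0.3678  0.064 ]
hous [ 0.4154 -0.3505  0.064 ]
jawtop [[0.5508, -0.2328, 0.07], [0.6289, -0.2394, 0.07], [0.6308, -0.2669, 0.07], [0.5483, -0.2611, 0.07]]
red [[0.5381, -0.4743, 0.068], [0.6066, -0.4803, 0.068]]
pos [ 0.5074 -0.2832  0.2676] turn [ 0.08  0.07 -4.99] then shift [-16.8  -7.4 117.6] t 33.4 q [-0.7   0.05  1.7  -0.    1.38 -0.62] gap 0.0754
```

```bash
python3 -m pendant '[[0,0,7.15,0,0,0,-0.2],[0,0,7.15,0,0,0,-0.2],[0,0,7.15,0,0,0,-0.2],[0,0,7.15,0,0,0,-0.2],[0,0,7.15,0,0,0,-0.2],[0,0,7.15,0,0,0,-0.2],[0,0,7.15,0,0,0,-0.2],[0,0,7.15,0,0,0,-0.2]]' 25
python3 -m pendant '[[0,0,7.15,0,0,0,-0.2],[0,0,0.6,-30,10,10,-0.2],[0,0,0,-30,10,20,-0.2],[0,0,0,-30,10,20,-0.2],[0,0,0,0,0,20,-0.2],[0,0,0,0,0,0,-0.2],[0,0,0,0,0,0,-0.2],[0,0,0,0,0,0,-0.2]]' 25
python3 - <<'E'
from h import *
c=cap('wrist');save(c,'w8.png');np.savez('w8.npz',**c);print(c['p'])
E
python3 to.py .464 -.331 .15 -70
```

```text
clock: 34.08
position: [0.5075, -0.2837, 0.2667]
eef_rot: [[0.888, 0.46, 0.0], [0.46, -0.888, -0.0], [0.0, 0.0, -1.0]]
wrist_force: [-0.2, 0.3, 0.4]
finger_gap: 0.0514
finger_force: 0.0
clock: 34.75
position: [0.4339, -0.3425, 0.1978]
eef_rot: [[0.939, 0.344, 0.001], [0.344, -0.939, -0.001], [0.001, 0.002, -1.0]]
wrist_force: [-0.1, 0.8, 0.3]
finger_gap: 0.0514
finger_force: 0.0
[ 0.43393647 -0.34251541  0.1978173 ]
pos [ 0.4342 -0.3424  0.1982] turn [ 0.15 -0.06  0.13] then shift [31.9 -0.5 48.2] t 34.8 q [-0.87  0.05  1.84  0.    1.25  0.35] gap 0.0513
```

View pics/w8.png

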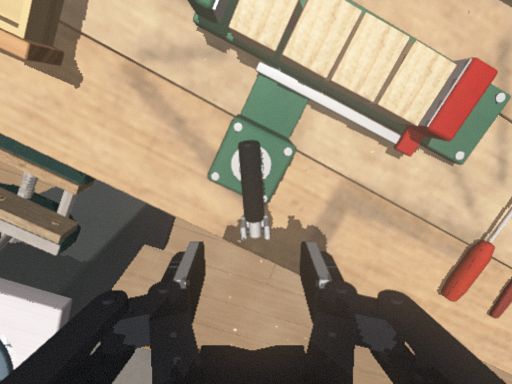

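The handle end is at (249,143), the grip ends at (253,220) and the hinge is near (256,232). Housing screws are at (238,127), (294,152) and (214,175).

Run:
```python
from h import *
c={k:v for k,v in np.load('w8.npz').items()};c['k1']=float(c['k1'])
e=plane(c,(249.5,143),.098);b=plane(c,(253,220),.098);p=plane(c,(256,233),.098)
print('end',e,'gripbase',b,'piv',p,np.linalg.norm(e-b),np.linalg.norm(e-p),np.degrees(np.arctan2(*(e-b)[1::-1])),np.degrees(np.arctan2(*(e-p)[1::-1])))
q=[plane(c,u,.064) for u in [(238,127),(294,152),(214,175)]];print(q,'centre',(q[1]+q[2])/2)
s=[plane(c,u,.018).round(4) for u in [(501,98),(460,156)]];print('bed screws',s)
```

```text
end [ 0.47515266 -0.32504084  0.098     ] gripbase [ 0.4114869  -0.35156694  0.098     ] piv [ 0.40035403 -0.35858613  0.098     ] 0.06897074460507134 0.08197634939698414 22.61886783579228 24.15502058609946
[array([ 0.48059495, -0.3114553 ,  0.064     ]), array([ 0.47698889, -0.36908682,  0.064     ]), array([ 0.42935156, -0.30464022,  0.064     ])] centre [ 0.45317023 -0.33686352  0.064     ]
bed screws [array([ 0.6   , -0.5609,  0.018 ]), array([ 0.5317, -0.554 ,  0.018 ])]
```

```bash
python3 -m pendant '[[0,0,-3.4,25,0,20,0.06],[0,0,0,0,0,20,0.06],[0,0,0,0,0,0,0.06],[0,0,0,0,0,0,0.06],[0,0,0,0,0,0,0.06],[0,0,0,0,0,0,0.06]]' 25
python3 to.py .4574 -.3334 .079 -66.6
python3 - <<'E'
from h import *
c=cap('wrist');np.savez('w9.npz',**c)
g=cv2.cvtColor(c['image'],cv2.COLOR_RGB2GRAY)
for v in (100,130,150,170,190,210): print(v,[ (int(x)) for x in g[v,200:310:5]])
print([ (int(x)) for x in g[60:200:5,252]])
E
```

```text
clock: 35.3
position: [0.4571, -0.3339, 0.1585]
eef_rot: [[0.917, 0.398, 0.002], [0.398, -0.917, -0.002], [0.001, 0.003, -1.0]]
wrist_force: [0.3, 0.1, 0.4]
finger_gap: 0.0399
finger_force: 0.0
pos [ 0.4571 -0.3339  0.1585] turn [ 0.18 -0.06  0.08] then shift [ 0.5 -0.4 79.5] t 35.3 q [-0.83  0.13  1.83 -0.    1.18  0.33] gap 0.0399
100 [200, 200, 195, 199, 193, 193, 191, 192, 191, 194, 204, 200, 196, 85, 214, 235, 239, 243, 166, 85, 81, 89]
130 [187, 187, 185, 110, 204, 193, 190, 195, 195, 199, 125, 119, 120, 122, 118, 121, 118, 123, 122, 124, 120, 120]
150 [187, 194, 196, 197, 194, 190, 169, 96, 82, 74, 78, 81, 118, 116, 114, 116, 118, 117, 114, 118, 118, 119]
170 [172, 181, 197, 198, 151, 114, 119, 121, 116, 122, 117, 120, 117, 117, 108, 83, 74, 73, 75, 182, 185, 185]
190 [164, 165, 97, 115, 121, 121, 116, 224, 54, 59, 69, 58, 51, 221, 114, 113, 120, 118, 222, 222, 107, 188]
210 [166, 119, 223, 122, 119, 116, 192, 220, 46, 58, 50, 56, 44, 222, 211, 117, 110, 110, 202, 193, 197, 195]
[184, 93, 84, 107, 112, 114, 198, 198, 199, 199, 198, 195, 141, 120, 121, 116, 119, 120, 74, 79, 110, 121, 118, 116, 122, 49, 60, 56]
```

```bash
python3 -m pendant '[[0,0,0,0,0,25,0.06],[0,0,0,0,0,25,0.06],[0,0,0,0,0,20,0.06],[0,0,0,0,0,9,0.06],[0,0,0,0,0,0,0.06],[0,0,0,0,0,0,0.06]]' 25
python3 -m pendant '[[0,0,0,0,0,0,1],[0,0,0,0,0,0,1],[0,0,0,0,0,0,1],[0,0,0,0,0,0,1]]' 25
python3 to.py .4574 -.3334 .079 -66.6
```

```text
clock: 35.85
position: [0.4567, -0.3336, 0.0783]
eef_rot: [[0.917, 0.398, 0.001], [0.398, -0.917, -0.001], [0.0, 0.001, -1.0]]
wrist_force: [0.4, 0.4, 0.8]
finger_gap: 0.0402
finger_force: 0.0
clock: 36.18
position: [0.4568, -0.3329, 0.0795]
eef_rot: [[0.917, 0.399, 0.0], [0.399, -0.917, 0.001], [0.0, -0.0, -1.0]]
wrist_force: [-2.0, 4.5, 6.2]
finger_gap: 0.0199
finger_force: 24.2
pos [ 0.4568 -0.3329  0.0795] turn [-0.02 -0.03  0.09] then shift [0.4 0.7 0.5] t 36.2 q [-0.83  0.24  1.87  0.    1.03  0.33] gap 0.0199
```

```bash
python3 -m pendant '[[0,0,0,-0.9,0,-10.8,1],[0,0,0,-2.8,0,-10.4,1],[0,0,0,-4.6,0,-9.8,1],[0,0,0,-6.2,0,-8.9,1],[0,0,0,-7.6,0,-7.7,1],[0,0,0,-8.8,0,-6.2,1],[0,0,0,-9.8,0,-4.6,1],[0,0,0,-10.4,0,-2.8,1]]' 25
python3 -m pendant '[[0,0,0,-10.8,0,-0.9,1],[0,0,0,-3,0,0,1],[0,0,0,0,0,0,1],[0,0,0,0,0,0,1]]' 25
python3 to.py .4005 -.358 .141 -66.6
python3 - <<'E'
from h import *
t=cap('top');s=cap('scene')
for n,c,P in(('t',t,[.4005,-.358,.16]),('s',s,[.4005,-.358,.13])):
    u=proj(c,np.array(P)).astype(int);print(u)
    a=c['image'][max(u[1]-35,0):u[1]+35,u[0]-45:u[0]+45,::-1];cv2.imwrite('pics/c_%s.png'%n,cv2.resize(a,None,fx=4,fy=4,interpolation=cv2.INTER_CUBIC))
a=cv2.imread('pics/c_t.png');b=cv2.imread('pics/c_s.png');cv2.imwrite('pics/c.png',np.hstack([a,b]));print(a.shape,b.shape)
E
```

```text
clock: 36.85
position: [0.4093, -0.3538, 0.14]
eef_rot: [[0.917, 0.398, 0.002], [0.398, -0.917, -0.0], [0.002, 0.001, -1.0]]
wrist_force: [4.2, 2.8, -2.4]
finger_gap: 0.0172
finger_force: 24.4
clock: 37.18
position: [0.3965, -0.3597, 0.1405]
eef_rot: [[0.917, 0.398, -0.001], [0.398, -0.917, -0.001], [-0.001, 0.001, -1.0]]
wrist_force: [-1.0, 2.2, 6.1]
finger_gap: 0.0153
finger_force: 23.8
pos [ 0.3965 -0.3597  0.1405] turn [0.04 0.06 0.07] then shift [ 4.4  0.1 -0.5] t 37.2 q [-0.95  0.08  1.92 -0.    1.14  0.21] gap 0.0153
[278 240]
[262 204]
(280, 360, 3) (280, 360, 3)
```

View pics/c.png

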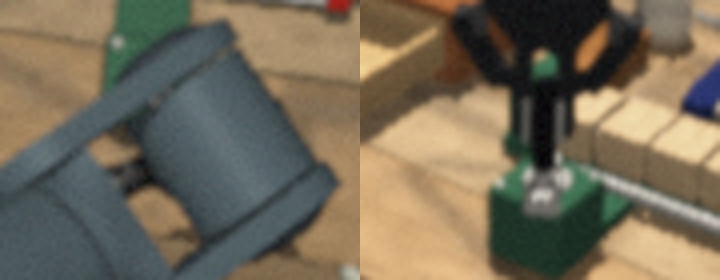

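Scene view: the handle stands between the pads at (543,100–190) in the crop, above the clevis. I'll check numerically in the wrist image where it sits between the pads.

Run:
```python
from h import *
c=cap('wrist');np.savez('w10.npz',**c)
T=np.eye(4);T[:3,:3]=c['R'];T[:3,3]=c['p'];V=np.linalg.inv(T@c['T_tool_cam'])
cc=dict(c);cc['view']=V
d=c['R'][:,0]
for s in (0,.01,.02,.03):print('off',s,'end',proj(cc,np.array([*(c['p']+d*s)[:2],.18])).round(),'base',proj(cc,np.array([*(c['p']+d*s)[:2],.11])).round())
g=cv2.cvtColor(c['image'],cv2.COLOR_RGB2GRAY)
for v in range(150,384,9): print(v,' '.join('%3d'%x for x in g[v,200:308:6]))
```

```text
off 0 end [252. 298.] base [252. 228.]
off 0.01 end [252. 277.] base [252. 213.]
off 0.02 end [253. 256.] base [252. 199.]
off 0.03 end [253. 233.] base [252. 183.]
150 179 119 110 122 123 122 125 155 228 226 180 122 123 123 114 121 199 199
159 193 186 174 100  93 116 123 151 227 227 177 124 123 114 138 195 189 195
168 196 195 190 178 161 159  99 144 224 225 173 192 118 108 201 191 190 191
177 200 198 198 192 188 175 158 152 222 225 167 180  95 197 196 195 194 189
186 197 202 194 194 194 188 178 152 220 224 164 180 186 191 191 190 178 168
195 186 188 196 194 197 192 178 191 216 222 194 192 192 184 183 185 189 188
204 178 174 185 179 179 181 130 221 210 190 200 118 128 191 190 191 186 186
213 180 180 175 164 170 171 211  53  57  57  54 202 122 197 194 188 187 184
222 154 166 170 177 172 174 189  52  55  51  55  67 106 197 197 190 190 188
231 145 156 159 160 166  96  53  44  54  49  48  51 106 107 106 194 110 132
240 153 154 158 156 139 118  39  42  50  45  43  39 103 116  99 105 101 105
249 148 147 159  53 113 116  44  62  68  63  59  34  86 111  48  64  97  98
258 154 157  56  60 115
[... 340 characters left out ...]
  41  43  36  46
303  31  37  33  41  30  37 103 156 154 149 145 147  36  41  39  41  40  40
312  39  36  35  39  40  43 147 147 152 154 152 150  45  37  44  42  42  40
321  32  34  35  42  39  96 151 147 150 149 150 153 143  37  43  45  42  39
330  34  47  39  35  34 148 150 149 150 152 155 158 150  37  48  34  36  48
339  42  35  36  26  36 149 127 149 151 158 155 153 149  33  30  33  36  37
348  38  26  35  35  33  33  40  72 153 157 130  39  34  37  34  32  32  26
357  49  30  22  25  29  30  23  34  26  34  29  36  33  28  36  31  33  27
366  30  33  29  22  29  30  31  32  31  31  36  32  34  31  30  31  31  26
375  28  14  26  25  20  30  19  24  32  33  34  30  30  27  35  20  22  14
```

```bash
python3 -m pendant '[[0,0,0,0,0,0,0.3],[0,0,0,0,0,0,0.3],[0,0,0,0,0,0,0.3],[0,0,0,15,0,0,0.3],[0,0,0,0,0,0,0.3],[0,0,0,0,0,0,0.3],[0,0,0,0,0,0,0.3]]' 25
python3 -m pendant '[[0,0,0,0,0,0,1],[0,0,0,0,0,0,1],[0,0,0,0,0,0,1],[0,0,0,0,0,0,1]]' 25
python3 to.py .4005 -.358 .141 -66.6
python3 -m pendant '[[0,0,0,-3,0,0,1],[0,0,0,-3,0,0,1],[0,0,0,-3,0,0,1],[0,0,0,-2,0,0,1],[0,0,0,0,0,0,1],[0,0,0,0,0,0,1]]' 25
python3 to.py .4005 -.358 .141 -66.6
```

```text
clock: 37.92
position: [0.4103, -0.3529, 0.1392]
eef_rot: [[0.917, 0.399, -0.001], [0.399, -0.917, 0.0], [-0.001, -0.0, -1.0]]
wrist_force: [-0.0, 0.2, 0.1]
finger_gap: 0.0297
finger_force: 0.0
clock: 38.25
position: [0.4104, -0.3532, 0.1395]
eef_rot: [[0.917, 0.398, -0.0], [0.398, -0.917, -0.001], [-0.0, 0.0, -1.0]]
wrist_force: [0.5, -2.3, -0.7]
finger_gap: 0.0172
finger_force: 25.6
pos [ 0.4104 -0.3532  0.1395] turn [0.03 0.02 0.07] then shift [-10.9   0.4  -1.5] t 38.2 q [-0.92  0.1   1.91 -0.    1.14  0.24] gap 0.0172
clock: 38.75
position: [0.4016, -0.3571, 0.1399]
eef_rot: [[0.917, 0.398, 0.003], [0.398, -0.917, 0.0], [0.003, 0.001, -1.0]]
wrist_force: [5.4, 1.1, -0.5]
finger_gap: 0.0173
finger_force: 25.5
pos [ 0.4016 -0.3571  0.1399] turn [ 0.06 -0.19  0.05] then shift [-1.4  0.4 -1.1] t 38.8 q [-0.94  0.09  1.92  0.    1.14  0.22] gap 0.0173
```

Run:
```python
from h import *
c=cap('wrist')
T=np.eye(4);T[:3,:3]=c['R'];T[:3,3]=c['p'];V=np.linalg.inv(T@c['T_tool_cam'])
cc=dict(c);cc['view']=V;d=c['R'][:,0]
for s in (-.009,0,.009):print('off',s,'end',proj(cc,np.array([*(c['p']+d*s)[:2],.18])).round(),'base',proj(cc,np.array([*(c['p']+d*s)[:2],.11])).round())
g=cv2.cvtColor(c['image'],cv2.COLOR_RGB2GRAY)
print([(v,int(g[v,252])) for v in range(190,350,4)])
```

```text
off -0.009 end [252. 316.] base [252. 241.]
off 0 end [252. 298.] base [252. 228.]
off 0.009 end [252. 280.] base [252. 215.]
[(190, 223), (194, 224), (198, 223), (202, 222), (206, 238), (210, 244), (214, 127), (218, 62), (222, 62), (226, 57), (230, 56), (234, 51), (238, 48), (242, 50), (246, 45), (250, 43), (254, 36), (258, 41), (262, 37), (266, 31), (270, 37), (274, 36), (278, 33), (282, 48), (286, 43), (290, 40), (294, 29), (298, 33), (302, 34), (306, 30), (310, 29), (314, 145), (318, 151), (322, 153), (326, 158), (330, 155), (334, 154), (338, 159), (342, 157), (346, 156)]
```

The handle is upright, with its end edge at row 313 where 316 is expected. Next I check the row from the top camera, then crank.

```bash
cat > row.py <<'E'
from h import *
t=cap('top')
O=np.array([.577,-.388]);X=np.array([.9962,-.0872]);Y=np.array([.0872,.9962])
# rectify the bed at block-top height by sampling, report brightness map along centreline and lateral extent
def px(x,y,z=.058):
    P=O+X*x+Y*y;u=proj(t,np.array([*P,z]));return t['image'][int(round(u[1])),int(round(u[0]))].astype(int)
def pine(p): return p[0]>130 and p[0]>p[1]>p[2] and p[0]-p[2]>25 and p[1]>.7*p[0]
for y in np.arange(.125,-.105,-.006):
    print('%+.3f'%y,''.join('#' if pine(px(x,y)) else ('r' if (lambda p:p[0]>1.8*p[1])(px(x,y)) else '.') for x in np.arange(-.045,.046,.006)))
E
python3 row.py
```

```text
+0.125 ...............#
+0.119 ...............#
+0.113 ...............#
+0.107 ...#########..##
+0.101 ..###########..#
+0.095 ...##########..#
+0.089 ...##########..#
+0.083 ...##########..#
+0.077 ..###########.##
+0.071 ..###########..#
+0.065 ...#########...#
+0.059 ..............##
+0.053 ...##########.##
+0.047 ..###########.##
+0.041 ..###########..#
+0.035 ...##########..#
+0.029 ...##########.##
+0.023 ...##########.##
+0.017 ..###########..#
+0.011 ...##.######...#
+0.005 ...##########.##
-0.001 ...##########.##
-0.007 ..###########.##
-0.013 ..###########.##
-0.019 ..###########.##
-0.025 ...##########.##
-0.031 ...##########.##
-0.037 ....#####.##..##
-0.043 ...#########...#
-0.049 ...##########.##
-0.055 ...##########.##
-0.061 ...##########.##
-0.067 ...##########.##
-0.073 ..###########.##
-0.079 ...##########.##
-0.085 ...##########.##
-0.091 .r............##
-0.097 rrrrrrrrrrrrrr##
-0.103 rrrrrrrrrrrrrr.#
```

```bash
python3 -m pendant '[[0,0,0,0.8,9.6,0,1],[0,0,0,2.5,9.3,0,1],[0,0,0,4,8.7,0,1],[0,0,0,5.5,7.9,0,1]]' 35
python3 to.py .4525 -.335 .141 -66.6
```

```text
clock: 39.18
position: [0.4257, -0.3832, 0.1398]
eef_rot: [[0.917, 0.398, -0.003], [0.398, -0.917, 0.006], [-0.001, -0.006, -1.0]]
wrist_force: [-4.9, 8.2, 6.6]
finger_gap: 0.017
finger_force: 34.9
pos [ 0.4257 -0.3832  0.1398] turn [-0.37  0.03  0.08] then shift [ 43.7 -33.6  -1.2] t 39.2 q [-0.93  0.17  1.82  0.    1.16  0.23] gap 0.017
```

```bash
python3 -m pendant '[[0,0,0,6.8,6.8,0,1],[0,0,0,7.9,5.5,0,1],[0,0,0,8.7,4,0,1],[0,0,0,9.3,2.5,0,1],[0,0,0,9.6,0.8,0,1],[0,0,0,9.6,-0.8,0,1],[0,0,0,9.3,-2.5,0,1],[0,0,0,8.7,-4,0,1]]' 35
python3 to.py .4525 -.335 .141 -66.6
python3 -m pendant '[[0,0,0,7.9,-5.5,0,1],[0,0,0,6.8,-6.8,0,1],[0,0,0,5.5,-7.9,0,1],[0,0,0,4,-8.7,0,1],[0,0,0,2.5,-9.3,0,1],[0,0,0,0.8,-9.6,0,1],[0,0,0,0,0,0,1],[0,0,0,0,0,0,1]]' 35
python3 to.py .4525 -.335 .141 -66.6; python3 row.py | grep -n r
```

```text
clock: 39.85
position: [0.4945, -0.3702, 0.14]
eef_rot: [[0.917, 0.398, -0.003], [0.398, -0.917, -0.004], [-0.004, 0.003, -1.0]]
wrist_force: [-4.0, -5.7, 0.8]
finger_gap: 0.0172
finger_force: 34.3
pos [ 0.4945 -0.3702  0.14  ] turn [0.15 0.22 0.08] then shift [-24.5 -49.   -1. ] t 39.9 q [-0.82  0.27  1.71 -0.    1.17  0.34] gap 0.0172
clock: 40.52
position: [0.5027, -0.3134, 0.1401]
eef_rot: [[0.917, 0.398, 0.003], [0.398, -0.917, -0.001], [0.003, 0.002, -1.0]]
wrist_force: [5.1, 1.0, -0.9]
finger_gap: 0.0173
finger_force: 34.6
pos [ 0.5027 -0.3134  0.1401] turn [ 0.11 -0.17  0.08] then shift [-54.6  -0.1  -0.9] t 40.5 q [-0.75  0.21  1.78  0.    1.15  0.41] gap 0.0173
33:-0.067 rr.##########.##
34:-0.073 rrrrrrrrrrrrrr.#
35:-0.079 rrrrrrrrrrrrrr.#
36:-0.085 r.rrrrrrrrrrrr.#
37:-0.091 ...rrrrrrrrrrr##
```

```bash
python3 -m pendant '[[0,0,0,-0.8,-9.6,0,1],[0,0,0,-2.5,-9.3,0,1],[0,0,0,-4,-8.7,0,1],[0,0,0,-5.5,-7.9,0,1],[0,0,0,-6.8,-6.8,0,1],[0,0,0,-7.9,-5.5,0,1],[0,0,0,-8.7,-4,0,1],[0,0,0,-9.3,-2.5,0,1]]' 40
python3 to.py .4525 -.335 .141 -66.6
python3 -m pendant '[[0,0,0,-9.6,-0.8,0,1],[0,0,0,0,0,0,1],[0,0,0,0,0,0,1]]' 40
python3 to.py .4525 -.335 .141 -66.6; python3 row.py | grep -v -e '\.\.\.\.\.\.\.\.'
```

```text
clock: 41.23
position: [0.4394, -0.2812, 0.1401]
eef_rot: [[0.917, 0.398, 0.005], [0.398, -0.917, 0.001], [0.004, 0.001, -1.0]]
wrist_force: [7.6, 1.1, -1.5]
finger_gap: 0.0171
finger_force: 39.7
pos [ 0.4394 -0.2812  0.1401] turn [ 0.07 -0.25  0.06] then shift [-9.3 54.6 -0.9] t 41.2 q [-0.79  0.05  1.96  0.    1.14  0.37] gap 0.0171
clock: 41.48
position: [0.4326, -0.2837, 0.1402]
eef_rot: [[0.918, 0.397, 0.011], [0.397, -0.918, 0.002], [0.011, 0.002, -1.0]]
wrist_force: [19.0, 6.2, -4.7]
finger_gap: 0.0169
finger_force: 39.4
pos [ 0.4326 -0.2837  0.1402] turn [ 0.14 -0.61 -0.03] then shift [-2.1 55.  -0.8] t 41.5 q [-0.8   0.03  1.97  0.01  1.13  0.35] gap 0.0169
+0.125 ...#....#......#
+0.119 ...##########..#
+0.113 ...##########..#
+0.107 ...##########.##
+0.101 ..###########..#
+0.095 ...##########..#
+0.089 ...##########..#
+0.083 ...##########..#
+0.077 ...##########.##
+0.071 ..###########..#
+0.065 ...##########..#
+0.059 ...##########..#
+0.053 ...##########.##
+0.047 ..###########.##
+0.041 ..###########..#
+0.035 ...##########.##
+0.029 ...##########.##
+0.023 ...##########.##
+0.017 ...##########..#
+0.011 ..###########..#
+0.005 ...##########.##
-0.001 ...##########.##
-0.007 ...##########.##
-0.013 ...##########.##
-0.019 ..###########.##
-0.025 ...##########.##
-0.031 ...##########.##
-0.037 ...##########.##
-0.043 ..###########..#
-0.049 ...##########.##
-0.055 ...##########.##
-0.061 rrrrrrrrrrrrrr.#
-0.067 rrrrrrrrrrrrrr##
-0.073 rrrrrrrrrrrrrr.#
-0.079 ...rrrrrrrrrrr.#
-0.085 ....rrr..rr.r.##
```

```bash
python3 -m pendant '[[0,0,0,0,0,0,1],[0,0,0,0,0,0,1],[0,0,0,0,0,0,1],[0,0,0,2,0,0,1],[0,0,0,0,0,0,0.3],[0,0,0,0,0,0,0.1],[0,0,0,0,0,0,0.1]]' 40
python3 to.py .4525 -.335 .2 -66.6
python3 -m pendant '[[0,0,0,0,0,-20,0.1],[0,0,0,0,0,-30,0.1],[0,0,0,0,0,-30,0.1],[0,0,0,0,0,-30,0.1],[0,0,0,0,0,0,0.1],[0,0,0,0,0,0,0.1]]'
python3 row.py | grep -e r
python3 to.py .435 .025 .2 -5
```

```text
clock: 42.12
position: [0.4304, -0.2841, 0.1394]
eef_rot: [[0.917, 0.398, -0.001], [0.398, -0.917, 0.0], [-0.001, -0.001, -1.0]]
wrist_force: [0.1, -0.1, -0.1]
finger_gap: 0.0385
finger_force: 0.0
pos [ 0.4304 -0.2841  0.1394] turn [-0.05  0.05  0.08] then shift [  0.   55.5 -60.6] t 42.1 q [-0.8   0.04  1.97 -0.    1.14  0.36] gap 0.0385
clock: 42.62
position: [0.4313, -0.2851, 0.2517]
eef_rot: [[0.917, 0.398, 0.003], [0.398, -0.917, -0.003], [0.001, 0.004, -1.0]]
wrist_force: [-0.2, 0.8, -0.4]
finger_gap: 0.0383
finger_force: 0.0
-0.061 rrrrrrrrrrrrrr.#
-0.067 rrrrrrrrrrrrrr##
-0.073 rrrrrrrrrrrrrrr#
-0.079 ...rrrrrrrrrrr.#
-0.085 ....rrrr.rr.r.##
pos [ 0.4306 -0.2843  0.2496] turn [ 1.000e-02  2.000e-02 -6.155e+01] then shift [308.5 -22.5  49.6] t 42.7 q [-0.8  -0.09  1.88 -0.    1.35  0.36] gap 0.0383
```

```bash
python3 -m pendant '[[0,0,-6.85,0,0,0,1],[0,0,-6.85,0,0,0,1],[0,0,-6.85,0,0,0,1],[0,0,-6.85,0,0,0,1],[0,0,-6.85,0,0,0,1],[0,0,-6.85,0,0,0,1],[0,0,-6.85,0,0,0,1],[0,0,-6.85,0,0,0,1]]' 30
python3 -m pendant '[[0,0,-6.7,0,0,0,1],[0,0,0,30,-5,0,1],[0,0,0,34,-5,0,1],[0,0,0,34,-5,0,1],[0,0,0,34,-5,0,1],[0,0,0,34,-5,0,1],[0,0,0,34,-5,0,1],[0,0,0,34,-5,0,1]]'
python3 -m pendant '[[0,0,0,34,-5,20,1],[0,0,0,30,-3,30,1],[0,0,0,10,0,30,1],[0,0,0,0,0,30,1],[0,0,0,0,0,0,1],[0,0,0,0,0,0,1],[0,0,0,0,0,0,1]]'
python3 to.py .415 .026 .03 -5
```

```text
clock: 43.33
position: [0.4299, -0.2833, 0.2471]
eef_rot: [[0.198, 0.98, -0.003], [0.98, -0.198, 0.003], [0.002, -0.004, -1.0]]
wrist_force: [0.6, -0.7, 0.2]
finger_gap: -0.0003
finger_force: 0.0
clock: 44.0
position: [0.415, -0.0462, 0.2474]
eef_rot: [[0.088, 0.996, -0.004], [0.996, -0.088, 0.001], [0.001, -0.004, -1.0]]
wrist_force: [0.3, -0.1, 0.2]
finger_gap: 0.0004
finger_force: 0.0
clock: 44.58
position: [0.4154, 0.0254, 0.1409]
eef_rot: [[0.088, 0.996, 0.0], [0.996, -0.088, -0.0], [-0.0, 0.0, -1.0]]
wrist_force: [0.1, 0.2, 0.5]
finger_gap: 0.0002
finger_force: 0.0
pos [0.4154 0.0254 0.1409] turn [ 0.02  0.01 -0.06] then shift [  0.5  -0.5 110.9] t 44.6 q [-0.21 -0.23  2.21 -0.    1.16 -0.12] gap 0.0002
```

```bash
python3 -m pendant '[[0,0,0,0,0,30,1],[0,0,0,0,0,30,1],[0,0,0,0,0,30,1],[0,0,0,0,0,20,1],[0,0,0,0,0,0,1],[0,0,0,0,0,0,1]]' 30
python3 -m pendant '[[0,0,0,0,8,0,1],[0,0,0,0,12,0,1],[0,0,0,0,20,0,1],[0,0,0,0,20,0,1],[0,0,0,0,20,0,1],[0,0,0,0,20,0,1],[0,0,0,0,20,0,1],[0,0,0,0,12,0,1]]'
python3 -m pendant '[[0,0,0,0,6,0,1],[0,0,0,0,4,0,1],[0,0,0,0,4,0,1],[0,0,0,0,0,0,1],[0,0,0,0,0,0,1]]'
python3 to.py .575 .012 .03 -5
```

```text
clock: 45.08
position: [0.416, 0.0253, 0.0312]
eef_rot: [[0.088, 0.996, 0.001], [0.996, -0.088, -0.0], [-0.0, 0.001, -1.0]]
wrist_force: [0.3, -0.1, 0.0]
finger_gap: -0.0003
finger_force: 0.0
clock: 45.75
position: [0.5509, 0.0135, 0.0333]
eef_rot: [[0.088, 0.996, 0.006], [0.996, -0.088, -0.001], [-0.001, 0.006, -1.0]]
wrist_force: [-2.5, -0.7, -0.5]
finger_gap: -0.0004
finger_force: 1.5
clock: 46.17
position: [0.5605, 0.0132, 0.0305]
eef_rot: [[0.087, 0.996, 0.001], [0.996, -0.087, -0.0], [-0.0, 0.001, -1.0]]
wrist_force: [-0.5, -0.4, 0.3]
finger_gap: 0.0003
finger_force: 0.0
pos [0.5605 0.0132 0.0305] turn [ 0.03  0.   -0.01] then shift [ 0.1 14.6  0.5] t 46.2 q [-0.18  0.31  1.89  0.    0.94 -0.09] gap 0.0003
```

```bash
python3 -m pendant '[[0,0,0,0,3,0,1],[0,0,0,0,3,0,1],[0,0,0,0,3,0,1],[0,0,0,0,2,0,1],[0,0,0,0,0,0,1],[0,0,0,0,0,0,1]]'
python3 -m pendant '[[0,0,0,0,2,0,1],[0,0,0,0,2,0,1],[0,0,0,0,0,0,1],[0,0,0,0,0,0,1]]'
python3 -m pendant '[[0,0,0,0,2,0,1],[0,0,0,0,1,0,1],[0,0,0,0,0,0,1],[0,0,0,0,0,0,1]]'
```

```text
clock: 46.67
position: [0.5717, 0.0121, 0.0302]
eef_rot: [[0.087, 0.996, 0.0], [0.996, -0.087, -0.0], [-0.0, 0.0, -1.0]]
wrist_force: [-0.7, 0.5, 0.2]
finger_gap: 0.0002
finger_force: 0.0
clock: 47.0
position: [0.5757, 0.0118, 0.0302]
eef_rot: [[0.088, 0.996, 0.001], [0.996, -0.088, -0.0], [-0.0, 0.001, -1.0]]
wrist_force: [0.4, 0.3, 0.1]
finger_gap: 0.0001
finger_force: 0.0
clock: 47.33
position: [0.5786, 0.0116, 0.0302]
eef_rot: [[0.087, 0.996, 0.0], [0.996, -0.087, -0.0], [0.0, 0.0, -1.0]]
wrist_force: [-0.5, -0.3, -0.3]
finger_gap: -0.0002
finger_force: 0.1
```

```bash
python3 -m pendant '[[0,0,0,0,2,0,1],[0,0,0,0,2,0,1],[0,0,0,0,0,0,1],[0,0,0,0,0,0,1]]'
python3 -m pendant '[[0,0,0,0,2,0,1],[0,0,0,0,1,0,1],[0,0,0,0,0,0,1],[0,0,0,0,0,0,1]]'
python3 - <<'E'
from h import *
c=cap('wrist');np.savez('w11.npz',**c)
g=cv2.cvtColor(c['image'],cv2.COLOR_RGB2GRAY)
T=np.eye(4);T[:3,:3]=c['R'];T[:3,3]=c['p'];c['view']=np.linalg.inv(T@c['T_tool_cam'])
for P in ([.5990,.055,.043],[.6015,.0705,.043]):print(proj(c,np.array(P)))
for v in (60,100,140,180,200): print(v,[int(x) for x in g[v,216:360:4]])
E
```

```text
clock: 47.67
position: [0.58, 0.0115, 0.0299]
eef_rot: [[0.087, 0.996, -0.007], [0.996, -0.087, 0.0], [-0.0, -0.007, -1.0]]
wrist_force: [-11.0, 0.6, 9.3]
finger_gap: -0.0004
finger_force: 5.6
clock: 48.0
position: [0.5802, 0.0115, 0.0298]
eef_rot: [[0.086, 0.996, -0.015], [0.996, -0.086, 0.001], [-0.0, -0.015, -1.0]]
wrist_force: [-22.5, -0.9, 18.4]
finger_gap: 0.0001
finger_force: 11.4
[285.63247256 179.75200121]
[289.54307855 145.60539659]
60 [226, 226, 225, 221, 218, 221, 222, 222, 220, 223, 224, 223, 223, 220, 219, 222, 218, 217, 221, 223, 225, 227, 225, 223, 222, 224, 222, 127, 132, 128, 124, 125, 121, 119, 117, 117]
100 [223, 221, 220, 222, 223, 226, 224, 222, 223, 225, 227, 228, 227, 224, 226, 224, 228, 227, 228, 227, 228, 226, 224, 224, 223, 222, 131, 127, 124, 130, 122, 119, 120, 120, 119, 121]
140 [229, 229, 228, 229, 226, 225, 227, 229, 227, 227, 228, 230, 229, 229, 226, 227, 229, 225, 94, 103, 112, 110, 124, 223, 222, 224, 124, 126, 126, 126, 119, 116, 113, 111, 113, 84]
180 [229, 227, 225, 224, 225, 229, 226, 223, 225, 227, 205, 130, 134, 133, 128, 212, 219, 81, 99, 112, 115, 110, 98, 227, 229, 123, 121, 117, 118, 120, 116, 117, 114, 116, 73, 72]
200 [226, 226, 220, 216, 222, 224, 225, 226, 226, 225, 203, 129, 126, 128, 128, 225, 201, 86, 101, 107, 112, 109, 171, 224, 196, 121, 120, 120, 120, 118, 115, 113, 120, 107, 77, 76]
```

The drawer hit its stop firmly and is shut. I'll back off, lift and do a final check.

```bash
python3 -m pendant '[[0,0,0,0,-10,0,1],[0,0,0,0,-25,0,1],[0,0,0,0,-25,-20,1],[0,0,0,0,-10,-35,1],[0,0,0,0,0,-40,1],[0,0,0,20,-10,-40,1],[0,0,0,30,-10,-40,1],[0,0,0,30,-10,0,1]]'
python3 -m pendant '[[0,0,0,0,0,0,1],[0,0,0,0,0,0,1],[0,0,0,0,0,0,1],[0,0,0,0,0,0,1]]'
python3 row.py | cut -c1-23 | sed -n '1,2p;15,16p;30,36p'
python3 - <<'E'
from h import *
c=cap('wrist')
g=cv2.cvtColor(c['image'],cv2.COLOR_RGB2GRAY)
T=np.eye(4);T[:3,:3]=c['R'];T[:3,3]=c['p'];c['view']=np.linalg.inv(T@c['T_tool_cam'])
# dark bar centre on the line through handle at y=.03 at z=.043
for y in (.0,.03):
  o=[]
  for x in np.arange(.56,.64,.002):
    u=proj(c,np.array([x+.087*(y-.0103),y,.043])).round().astype(int)
    o.append((round(float(x),3),int(g[u[1],u[0]]) if 0<=u[1]<384 and 0<=u[0]<512 else -1))
  print(y,o)
E
```

```text
clock: 48.72
position: [0.4996, 0.0917, 0.2029]
eef_rot: [[0.09, 0.996, 0.016], [0.996, -0.09, -0.001], [0.001, 0.016, -1.0]]
wrist_force: [0.3, -0.1, 1.6]
finger_gap: 0.0001
finger_force: 0.0
clock: 49.05
position: [0.4946, 0.0912, 0.1933]
eef_rot: [[0.088, 0.996, -0.002], [0.996, -0.088, -0.0], [-0.0, -0.002, -1.0]]
wrist_force: [-0.1, -0.6, -0.4]
finger_gap: 0.0001
finger_force: 0.0
+0.125 ...#...........#
+0.119 ...##########..#
+0.041 ..###########..#
+0.035 ...##########.##
-0.049 ...##########.##
-0.055 ...##########.##
-0.061 rrrrrrrrrrrrrr.#
-0.067 rrrrrrrrrrrrrr.#
-0.073 rrrrrrrrrrrrrr.#
-0.079 ...rrrrrrrrrrr.#
-0.085 ....rrr..rrrr.##
0.0 [(0.56, 219), (0.562, 217), (0.564, 218), (0.566, 217), (0.568, 217), (0.57, 126), (0.572, 126), (0.574, 120), (0.576, 119), (0.578, 168), (0.58, 202), (0.582, 197), (0.584, 194), (0.586, 197), (0.588, 198), (0.59, 198), (0.592, 178), (0.594, 76), (0.596, 85), (0.598, 96), (0.6, 107), (0.602, 103), (0.604, 99), (0.606, 101), (0.608, 100), (0.61, 98), (0.612, 101), (0.614, 104), (0.616, 100), (0.618, 97), (0.62, 101), (0.622, 86), (0.624, 77), (0.626, 77), (0.628, 78), (0.63, 76), (0.632, 82), (0.634, 79), (0.636, 81), (0.638, 77)]
0.03 [(0.56, 187), (0.562, 186), (0.564, 190), (0.566, 193), (0.568, 193), (0.57, 117), (0.572, 116), (0.574, 114), (0.576, 115), (0.578, 119), (0.58, 206), (0.582, 215), (0.584, 219), (0.586, 221), (0.588, 220), (0.59, 222), (0.592, 203), (0.594, 76), (0.596, 91), (0.598, 105), (0.6, 107), (0.602, 109), (0.604, 102), (0.606, 118), (0.608, 120), (0.61, 117), (0.612, 120), (0.614, 119), (0.616, 122), (0.618, 122), (0.62, 124), (0.622, 85), (0.624, 79), (0.626, 78), (0.628, 74), (0.63, 81), (0.632, 84), (0.634, 77), (0.636, 80), (0.638, 75)]
```

```bash
python3 -c "
from cell import *
print(close_job())"
```

```text
the job is handed in; nothing more can be done
None
```

I handed the job in at about 49 s of simulated time, without a verdict back: all four blocks are in one row clamped between the jaws, the handle was folded upright before winding, and the drawer is shut against its stop; the jaw force was felt only through the crank (about 20 N on the handle), and I did not re-check the bystanders' positions at the end.

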